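Put the hand tools away in the latched studio chest

ROBOT

A 6-joint arm with a two-finger parallel gripper is mounted at the origin on the work surface. World frame = base frame: x ahead of the robot, y to its left, z up, the work surface at z = 0. Lengths are in m, angles in degrees, forces in N, time in s.
With the tool pointing down it reaches from about 0.25 to 0.725 m from the base axis. Payload 9.7 kg.
Tool frame: the origin (TCP) lies between the finger pads; the fingertips stand 22 mm ahead of it and the grasp point (between the pads) lies 3 mm ahead of it; z points along the fingers, y is the line along which they close (so a half turn about z gives the same grasp; the last joint's range is limited). The gripper opens to 85 mm and grips with 20 to 120 N. Pads are 22 mm wide; open, the fingers measure 114 mm over their backs; the gripper's body (76 mm by 85 mm) begins 54 mm behind the grasp point. The pads swing forward as they close: fully open they stand 13 mm farther back than shut.
Start: joints at [-70.76, 4.979, 10.078, 95.1, 0, 90], TCP at [0.181, -0.519, 0.253] pointing down, gripper open.
Joint ranges: [-179.16, 179.16], [-48.56, 103.87], [-65.8, 70.77], [-126.05, 130.52], [-82.76, 87.17], [-180, 180]. Speed limits (degrees/s): [127.2, 127.2, 147.25, 180, 180, 180].

INTERFACE

Orientations are given as [roll, pitch, yaw] about the fixed x, y, z axes, in that order (R = Rz(yaw) Ry(pitch) Rx(roll)).
In Python, from workcell import bot, viewer, finder gives the robot as it stands.
- The arm moves only by the tool move_arm, never from a script. Its arguments are lists of equal length, an entry for each row: "offset": the shift along the tool's x, y, z in cm, a list of three; "twist": the turn, a rotation vector about the tool's x, y, z in rad, a list of three; "grip": the opening, from 0 (shut) to 1 (fully open). In form: {"offset": [[x, y, z], ...], "twist": [[ax, ay, az], ...], "grip": [grip, ...]}. A call has 1 to 5 rows; each row shifts and turns the commanded pose from where the row before left it, along the tool's axes as they then stand; what a row does not reach is not made up. A row lasts 1/10 s, in which the tool goes at most 50 mm and 8.59 degrees, less where a joint would pass 70% of its speed; a pose out of reach is approached as far as the arm can. A call is refused whole if a number of a shift passes 5 or a number of a turn 0.15, either way. A call with a gripper value outside its range is refused whole. The fingers move at their own pace and stop on an object; "force" is the grip in N (left out, the last holds). Time passes only in rows, so rows that do not move let the fingers close. It gives the time, the measured TCP pose, the force, the opening and the grip force at its end, in the units of the state.
- bot.get_obs(): the state, without advancing time (a new reading comes with each control period).
- viewer.camera(name): name is "scene" or "side" or "wrist"; returns a dict with "color" (384x512x3 uint8, red, green, blue), "depth" (384x512 float32, m along the optical axis (not along the pixel's ray), 0 where there is no reading), "vfov" (degrees; the focal length in pixels is half the picture's height over the tangent of half this angle, whatever the lens; pixels are square), "cx", "cy" (the principal point, pixels), "position" and "attitude" of the camera in the world; the wrist camera has in their place "tool_from_camera" (4x4, takes a point from camera to tool coordinates, whose origin is the TCP and whose axes are the flange's). Camera axes: x right, y down, z forward; pixel columns grow to the right and rows downward; lengths in m; the calibration is good to about 2 mm. A picture is of the moment at which its call begins: read the wrist's pose just before it.
- bot.job_done(): hands the job in; it is judged then, once.
Trained networks look in a picture, given as the dict that the camera call returned (one of the last four; its "shot" number tells which), for a name from the list of things; names that differ only in an ending like _2 or _b are one class to them, and where a whole thing is asked for, a point or a joint stands for the part that bears it (a point fixed in the world has none). Each returns a list of dicts, best first, with "p" (0 to 1); they miss things now and then, are a little off and sometimes report something else, mostly with a low value. They report only what shows in the picture. A call takes as long as a camera call. They do not tell look-alikes from the thing itself.
- finder.boxes_of(picture, thing): "position" ([column, row] in pixels, amid what is visible of it).
- finder.pinpoint(picture, thing): "position" ([column, row] in pixels: a listed point, or the origin of a listed thing).
The state is a dict: "time": time; "q": joint angles; "qd": joint speeds; "joint_efforts": joint torques, N m; "ee_pos": TCP position; "tcp_rot": TCP orientation; "wrist_force": force on the tool from outside, world axes, zero at the start; "torque": the same for the moment, N m; "opening": finger opening in m; "grasp_force": force on a finger pad.
Only numpy, scipy, OpenCV 4.12 (cv2) and the standard library are available. Lean on these libraries where they do the work, as an engineer would, in place of code of your own. Each camera call takes 0.05 s, during which the arm holds its last target. There are 200 camera calls.

TASK

Make room for the tray: set the blue jar and the white kiln prop that stand in front of the tool chest aside, upright, the jar wholly on the round cork mat and the prop wholly on the square terracotta tile. Then squeeze the two orange side buttons of the tray's grip together to free the latch, draw the tray all the way out from under the hood, lay every hand tool (loop tool, scraper, roller, paddle) that is on the table in it, and slide it fully home again until the latch has caught and both buttons have sprung out. Leave everything else where it stands.

Things in the scene. Friction and masses are not known exactly. Their poses are not given: they have to be found in the camera images.
- chest: Fixed beige tool chest: a hood 220 mm deep, 270 wide, 93 high, open at the front; place and yaw vary. Origin: on the table, middle of the closed tray's front face; +x into the chest (away from the robot at yaw 0), y along its front, z up. Hood from x = 20 to 240 mm, lower edge of its lip at z = 64 mm. Two steel latch cheeks stand out from the lip to x = -20, |y| 30 to 49, z 62 to 84 mm.
- tray (a joint): How far the brown tray is drawn out, m: 0 home, 0.19 at the stop; slides along the chest's -x and stays where it is left (friction about 2 N). Latched at the start, with 1.5 mm of play. Pushing it home clicks the latch by itself (up to about 18 N), or push it home with the buttons held in, then let go.
- tray_floor (a point): Centre of the tray's inner floor, moves with the tray; axes as the chest's. The floor is 16 mm above the table, inside 197 mm (x) by 230 mm (y); walls 5 to 8 mm thick rise 20 mm above it. In the chest frame this point is at x = 108 mm minus the draw, y = 0. With the tray fully out its floor is clear of the hood, but the cheeks overhang it beyond x = +62 mm.
- grip (a point): Point midway between the orange buttons, 65 mm above the table, 46 mm in front of the tray's front face; moves with it, axes as the chest's. Black grip block 32 mm wide (y), x -16 to +46, z -55 to +15 mm about this point. Button caps on its +y and -y sides: 28 mm long (x), 38 high, 58 mm over both when out, 34 when fully in. Orange prongs run from the caps to x = +62 mm, z -1 to +15 mm.
- button_l (a joint): How far the button on the +y side is pressed in, m: 0 out, 0.012 fully in; spring 2 N at first, 6 N at the end. Both must be in by more than about 5 mm at once for the tray to leave the latch; they may be let go once it is 40 mm out. Out (0) when latched.
- button_r (a joint): The same for the button on the -y side.
- jar: Small blue ceramic glaze jar with a white lid, 54 mm in diameter, 75 mm high, about 0.28 kg; it stands in front of the chest in the tray's way. Origin: centre of its underside, z up.
- mat: Fixed round cork mat, 110 mm in diameter, 6 mm thick. Origin: centre of its underside on the table.
- loop_tool: Trimming tool with a dark wooden handle and a steel loop 36 mm wide; 120 mm long, weighs 40 to 130 g. Origin: middle of its length, on its underside; +x towards the head, +z up. The handle is a straight bar 22 mm wide (y) and 20 mm high with its underside at z = 0, from x = -60 to +25 mm; the rest is the loop. Absent in some runs.
- scraper: Scraper with a blue handle and a steel blade 44 mm wide; 120 mm long, weighs 40 to 130 g. Origin: middle of its length, on its underside; +x towards the head, +z up. The handle is a straight bar 22 mm wide (y) and 20 mm high with its underside at z = 0, from x = -60 to +25 mm; the rest is the blade. Absent in some runs.
- brayer: Clay roller with a green handle and a black rubber roll 22 mm in diameter, 44 mm wide, which does not turn; 120 mm long, weighs 40 to 130 g. Origin: middle of its length, on its underside; +x towards the head, +z up. The handle is a straight bar 22 mm wide (y) and 20 mm high with its underside at z = 0, from x = -60 to +25 mm; the rest is the roll. Absent in some runs.
- paddle: Paddle with a red handle and a dark wooden blade 46 mm wide, 14 mm thick; 120 mm long, weighs 40 to 130 g. Origin: middle of its length, on its underside; +x towards the head, +z up. The handle is a straight bar 22 mm wide (y) and 20 mm high with its underside at z = 0, from x = -60 to +25 mm; the rest is the blade. Absent in some runs.
- prop: White ceramic kiln prop, a cylinder 44 mm in diameter, 60 mm high, about 0.25 kg; it stands beside the jar in the tray's way. Origin: centre of its underside, z up.
- tile: Fixed square terracotta tile, 100 by 100 mm, 8 mm thick, flat on the table. Origin: centre of its underside.
- rib: Bystander: flat wooden rib (throwing aid, not one of the hand tools to put away), 70 by 40 mm, 8 mm thick, near the robot. Origin: centre of its underside.
- bowl: Bystander: terracotta bowl, 100 mm in diameter, 50 mm high. Origin: centre of its underside.
- glaze_bottle: Bystander: white bottle with a green cap, 64 mm in diameter, 150 mm high. Origin: centre of its underside.
- slip_jar: Bystander: amber jar, 76 mm in diameter, 90 mm high. Origin: centre of its underside.
- tool_cup: Bystander: white cup of brushes, 80 mm in diameter, 180 mm high with the brushes. Origin: centre of its underside.
- bats: Bystander: stack of round plywood bats, 120 mm in diameter, 36 mm high. Origin: centre of its underside.
Things that resemble listed ones, but are neither listed nor needed, are in the scene too. Leave any green or purple look-alike of the prop alone.

How it is judged (in metres and radians):
On the way, in this order (a step that is already met when the one before it is completed fails the run):
1. the blue jar stands upright on the cork mat and the kiln prop upright on the terracotta tile, released (horizontal distance between jar and mat below 0.035 m and height (world z) of jar between 0.003 and 0.012 m and angle between each of jar, prop's own z axis and vertical below 0.1 rad and horizontal distance between prop and tile below 0.035 m and height (world z) of prop between 0.004 and 0.014 m and contact force between the fingers and jar below 0.1 N and contact force between the fingers and prop below 0.1 N), for 0.3 s.
2. both buttons are squeezed in together, by more than 5 mm each (value of joint each of button_l, button_r above 0.005 m), for 0.05 s.
3. the tray is drawn out, at least 165 mm of its 190 mm (value of joint tray above 0.165 m), for 0.2 s.
4. every hand tool lies in the drawn-out tray, released and at rest (value of joint tray above 0.12 m and x of loop_tool in the frame of tray_floor between -0.1 and 0.1 m and y of loop_tool in the frame of tray_floor between -0.112 and 0.112 m and z of loop_tool in the frame of tray_floor between -0.006 and 0.035 m and x of scraper in the frame of tray_floor between -0.1 and 0.1 m and y of scraper in the frame of tray_floor between -0.112 and 0.112 m and z of scraper in the frame of tray_floor between -0.006 and 0.035 m and x of brayer in the frame of tray_floor between -0.1 and 0.1 m and y of brayer in the frame of tray_floor between -0.112 and 0.112 m and z of brayer in the frame of tray_floor between -0.006 and 0.035 m and x of paddle in the frame of tray_floor between -0.1 and 0.1 m and y of paddle in the frame of tray_floor between -0.112 and 0.112 m and z of paddle in the frame of tray_floor between -0.006 and 0.035 m and linear speed of each of loop_tool, scraper, brayer, paddle below 0.03 m/s and contact force between the fingers and loop_tool below 0.1 N and contact force between the fingers and scraper below 0.1 N and contact force between the fingers and brayer below 0.1 N and contact force between the fingers and paddle below 0.1 N), for 0.3 s.
At the end, for the whole second after the job is handed in: The tray is home (within 4 mm) and latched, both buttons out (within 3 mm); every hand tool lies in the tray between its walls; the jar stands on the cork mat and the prop on the terracotta tile, each upright (within 0.1 rad) with centres within 35 mm; all at rest (value of joint tray below 0.004 m and value of joint each of button_l, button_r below 0.003 m and horizontal distance between jar and mat below 0.035 m and height (world z) of jar between 0.003 and 0.012 m and angle between each of jar, prop's own z axis and vertical below 0.1 rad and horizontal distance between prop and tile below 0.035 m and height (world z) of prop between 0.004 and 0.014 m and linear speed of each of jar, prop, loop_tool, scraper, brayer, paddle below 0.03 m/s and x of loop_tool in the frame of tray_floor between -0.1 and 0.1 m and y of loop_tool in the frame of tray_floor between -0.112 and 0.112 m and z of loop_tool in the frame of tray_floor between -0.006 and 0.035 m and x of scraper in the frame of tray_floor between -0.1 and 0.1 m and y of scraper in the frame of tray_floor between -0.112 and 0.112 m and z of scraper in the frame of tray_floor between -0.006 and 0.035 m and x of brayer in the frame of tray_floor between -0.1 and 0.1 m and y of brayer in the frame of tray_floor between -0.112 and 0.112 m and z of brayer in the frame of tray_floor between -0.006 and 0.035 m and x of paddle in the frame of tray_floor between -0.1 and 0.1 m and y of paddle in the frame of tray_floor between -0.112 and 0.112 m and z of paddle in the frame of tray_floor between -0.006 and 0.035 m); the robot touches nothing.
It fails at once if a bystander is shifted by more than 40 mm or knocked over (distance of any of rib, bowl, glaze_bottle, slip_jar, tool_cup, bats from where it was at the start of the episode above 0.04 m or angle between any of rib, bowl, glaze_bottle, slip_jar, tool_cup, bats's own z axis and vertical above 0.5 rad).
Of loop_tool, scraper, brayer, paddle only 2 to 4 are there at a start; the rules pass over those that are not, and their reading is None.
At some moment in a run one of loop_tool, scraper, brayer, paddle may be knocked a few centimetres aside while the robot is not near it.
Once in a run the grip may slacken for a moment while it holds something.
It also fails if it takes over 210 s, if anything falls off the work surface, if the arm or the gripper's body presses on something with over 40 N, if the wrist force passes 120 N, or if a joint passes its speed limit or range.

## Working session

There is one attempt and no reset: what is moved stays moved. The work goes in short steps, Python scripts to look and compute and a tool call to move; the robot and the scene stay as the last step left them, time stands still between calls to the robot, and variables do not carry over. Pictures are saved under pics/ and viewed, at most 14 in all, crops included, and the job is handed in when it is done.

Besides the shell and the picture viewer there is one more tool, called after "Request:" in YAML: its name, and indented under it one key for each argument. move_arm: Moves the arm, as the interface text tells. Its arguments: {"type":"object","properties":{"offset":{"type":"array","items":{"type":"array","items":{"type":"number"}}},"twist":{"type":"array","items":{"type":"array","items":{"type":"number"}}},"grip":{"type":"array","items":{"type":"number"}},"force":{"type":"number"}},"required":["offset","twist","grip"]}

```bash
ls; mkdir -p pics; cat > h.py <<'E'
import numpy as np, cv2
from scipy.spatial.transform import Rotation as R
from workcell import bot, viewer, finder
def K(p):
    h,w=p["depth"].shape; f=h/2/np.tan(np.radians(p["vfov"])/2); return f,p["cx"],p["cy"]
def att(a):
    a=np.array(a,float)
    if a.shape==(3,3): return a
    if a.size==4: return R.from_quat(a).as_matrix()
    return R.from_euler('xyz',a,degrees=True).as_matrix()
def pose(p,obs=None):
    if "tool_from_camera" in p:
        T=np.eye(4);T[:3,:3]=att(obs["tcp_rot"]);T[:3,3]=obs["ee_pos"]
        return T@np.array(p["tool_from_camera"])
    T=np.eye(4);T[:3,:3]=att(p["attitude"]);T[:3,3]=p["position"];return T
def cloud(p,obs=None):
    f,cx,cy=K(p);h,w=p["depth"].shape
    v,u=np.mgrid[:h,:w];d=p["depth"]
    P=np.stack([(u-cx)/f*d,(v-cy)/f*d,d],-1);T=pose(p,obs)
    W=P@T[:3,:3].T+T[:3,3];W[d<=0]=np.nan;return W
def ray_z(p,uv,z,obs=None):
    f,cx,cy=K(p);T=pose(p,obs);d=T[:3,:3]@np.array([(uv[0]-cx)/f,(uv[1]-cy)/f,1])
    o=T[:3,3];return o+d*(z-o[2])/d[2]
def save(p,n,s=1): cv2.imwrite("pics/"+n+".png",cv2.resize(p["color"][:,:,::-1],None,fx=s,fy=s))
E
python3 - <<'E'
from h import *
o=bot.get_obs();print(o)
ps={}
for n in("scene","side"):
    p=viewer.camera(n);ps[n]=p;save(p,n+"0",1.5)
    print(n,{k:p[k] for k in p if k not in("color","depth")})
    zs=dict(grip=.065)
    for t in "chest grip tray_floor jar prop mat tile loop_tool scraper brayer paddle rib bowl glaze_bottle slip_jar tool_cup bats".split():
        r=finder.pinpoint(p,t)[:4]
        print(t,[(round(x["p"],2),np.round(x["position"]).astype(int).tolist(),ray_z(p,x["position"],dict(grip=.065,tray_floor=.016).get(t,0.)).round(3)[:2].tolist()) for x in r if x["p"]>.2])
    np.savez("/tmp/%s.npz"%n,c=p["color"],w=cloud(p))
E
```

```text
pics
{'time': 0.0, 'q': array([-7.07614611e+01,  5.01101106e+00,  1.00331618e+01,  9.51005051e+01,
       -7.92234803e-04,  9.00022993e+01]), 'qd': array([-0.00101241,  0.06098849,  0.0865011 , -0.06212365, -0.03637814,
       -0.08001554]), 'joint_efforts': array([-3.88644157e-04, -5.20388818e+01,  4.64800429e+01,  1.65509270e-02,
       -1.21849653e-04, -2.89072148e-05]), 'ee_pos': array([ 0.18115191, -0.51908401,  0.25257234]), 'tcp_rot': array([-1.79921646e+02,  7.95378389e-04,  1.92362407e+01]), 'wrist_force': array([-0.71448359,  0.55521595,  0.24524541]), 'torque': array([ 0.0376835 ,  0.0187157 , -0.00690311]), 'grasp_force': 0.0, 'opening': 0.08559014257593367}
scene {'vfov': 49.42344879956919, 'cx': 251.98603931835063, 'cy': 195.70265318683383, 'position': array([ 1.39825698, -0.26164529,  0.98132897]), 'attitude': array([-136.31019143,   -0.42750429,   73.8153105 ]), 'shot': 1}
chest [(0.95, [256, 241], [0.682, -0.034])]
grip [(0.89, [251, 218], [0.646, -0.039])]
tray_floor []
jar [(0.66, [265, 198], [0.52, 0.045])]
prop [(0.78, [220, 213], [0.543, -0.111]), (0.71, [197, 1
[... 1409 characters left out ...]
222], [0.519, 0.038])]
mat [(0.75, [256, 317], [0.474, 0.434])]
tile [(0.8, [321, 176], [0.403, -0.296])]
loop_tool [(0.67, [296, 155], [0.519, -0.451]), (0.54, [275, 194], [0.543, -0.129])]
scraper [(0.8, [301, 283], [0.388, 0.291])]
brayer [(0.59, [277, 169], [0.572, -0.319])]
paddle [(0.61, [230, 268], [0.585, 0.277])]
rib [(0.44, [324, 218], [0.36, -0.023]), (0.24, [253, 318], [0.481, 0.437])]
bowl [(0.88, [184, 336], [0.619, 0.526]), (0.7, [241, 164], [0.719, -0.326])]
glaze_bottle [(0.66, [269, 145], [0.649, -0.521]), (0.6, [272, 224], [0.516, 0.05])]
slip_jar [(0.65, [296, 144], [0.54, -0.558]), (0.57, [185, 337], [0.615, 0.527])]
tool_cup []
bats [(0.95, [242, 160], [0.723, -0.362])]
```

View pics/scene0.png

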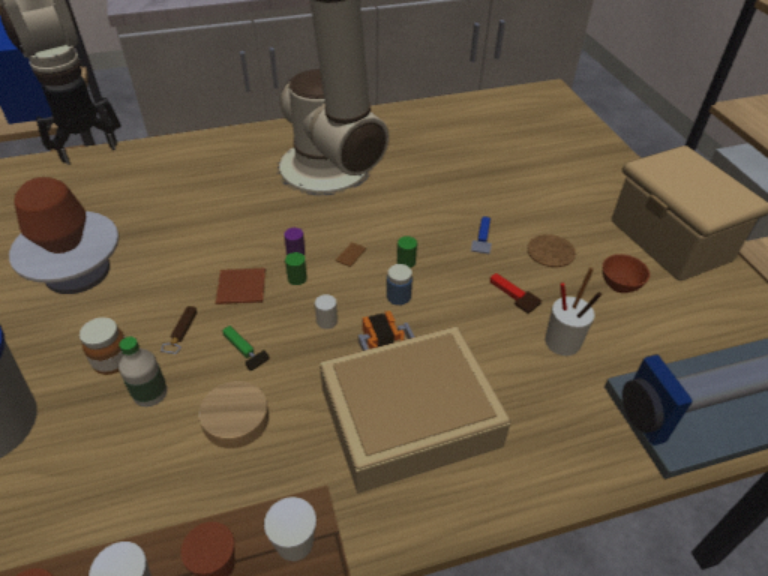

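View pics/side0.png

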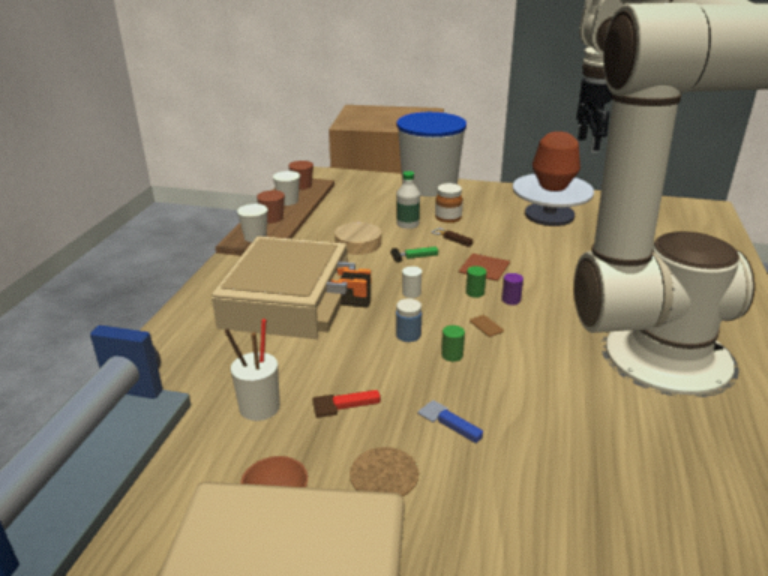

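```bash
python3 - <<'E'
from h import *
D={n:np.load(f"/tmp/{n}.npz") for n in("scene","side")}
def pts(n,c,r,zl,zh):
    w=D[n]["w"].reshape(-1,3);col=D[n]["c"].reshape(-1,3)
    m=(np.hypot(w[:,0]-c[0],w[:,1]-c[1])<r)&(w[:,2]>zl)&(w[:,2]<zh);return w[m],col[m]
for n in D:
    print(n,"table z",np.nanmedian(pts(n,(.45,.18),.03,-.05,.05)[0][:,2]))
    for nm,c,r,zl,zh in(("jar",(.52,.045),.05,.06,.09),("prop",(.543,-.12),.05,.045,.075),("mat",(.48,.43),.07,.003,.012),("tile",(.4,-.29),.08,.004,.016),("g1",(.41,.09),.04,.04,.08),("g2",(.405,-.16),.04,.04,.08)):
        w,_=pts(n,c,r,zl,zh)
        if len(w)>5:
            (x,y),(a,b),t=cv2.minAreaRect(w[:,:2].astype(np.float32));print(n,nm,len(w),"mid",np.round([x,y,a,b,t],3),"zmax",w[:,2].max().round(3))
    w,_=pts(n,(.8,-.03),.22,.085,.10)
    print("chest",len(w),[np.round(v,3) for v in cv2.minAreaRect(w[:,:2].astype(np.float32))],np.median(w[:,2]))
    for nm,c in(("loop",(.5,-.43)),("brayer",(.565,-.31)),("scraper",(.39,.29)),("paddle",(.575,.28)),("rib",(.37,-.02))):
        w,col=pts(n,c,.1,.006,.03)
        if nm=="loop": k=np.hypot(w[:,0]-c[0],w[:,1]-c[1])<.075;w=w[k]
        if len(w)<5: print(nm,"none");continue
        m,ax=cv2.PCACompute(w[:,:2].astype(np.float32),None);ang=np.degrees(np.arctan2(ax[0,1],ax[0,0]))
        s=(w[:,:2]-m)@ax[0]
        print(n,nm,len(w),m[0].round(3),"ang",ang.round(1),"ext",s.min().round(3),s.max().round(3),"zmed",np.median(w[:,2]).round(3), "ctr",(m[0]+ax[0]*(s.min()+s.max())/2).round(3))
E
```

```text
scene table z -0.00024753358859108676
scene jar 196 mid [5.2100e-01 4.4000e-02 5.0000e-02 4.8000e-02 8.6084e+01] zmax 0.079
scene prop 166 mid [ 0.548 -0.12   0.044  0.042 39.136] zmax 0.063
scene mat 514 mid [ 0.481  0.427  0.133  0.115 33.782] zmax 0.012
scene tile 679 mid [ 0.399 -0.288  0.132  0.138 80.961] zmax 0.014
scene g1 146 mid [0.421 0.094 0.045 0.042 1.633] zmax 0.064
scene g2 152 mid [ 4.0600e-01 -1.5400e-01  3.9000e-02  4.4000e-02  7.6177e+01] zmax 0.065
chest 7302 [array([ 0.776, -0.029]), array([0.299, 0.269]), np.float64(2.666)] 0.09258034422508815
scene loop 248 [ 0.497 -0.409] ang -29.5 ext -0.059 0.062 zmed 0.017 ctr [ 0.498 -0.41 ]
scene brayer 312 [ 0.585 -0.293] ang 27.7 ext -0.073 0.049 zmed 0.019 ctr [ 0.574 -0.299]
scene scraper 200 [0.401 0.288] ang -28.9 ext -0.083 0.047 zmed 0.014 ctr [0.385 0.296]
scene paddle 318 [0.592 0.286] ang 27.0 ext -0.07 0.063 zmed 0.015 ctr [0.588 0.285]
scene rib 135 [ 0.368 -0.024] ang 127.6 ext -0.076 0.039 zmed 0.008 ctr [ 0.379 -0.039]
side table z 0.0024366252396397226
side jar 201 mid [5.1500e-01 5.0000e-02 5.0000e-02 5
[... 207 characters left out ...]
399 -0.293  0.151  0.156 84.51 ] zmax 0.015
side g1 187 mid [ 0.417  0.098  0.042  0.045 33.891] zmax 0.068
side g2 139 mid [ 0.402 -0.15   0.041  0.047 10.888] zmax 0.066
chest 2838 [array([ 0.772, -0.027]), array([0.3 , 0.28]), np.float64(2.323)] 0.09442203743347904
side loop 169 [ 0.491 -0.41 ] ang -43.6 ext -0.054 0.087 zmed 0.016 ctr [ 0.503 -0.422]
side brayer 241 [ 0.571 -0.294] ang 38.4 ext -0.103 0.081 zmed 0.016 ctr [ 0.563 -0.3  ]
side scraper 477 [0.39 0.3 ] ang -32.5 ext -0.09 0.096 zmed 0.015 ctr [0.393 0.298]
side paddle 481 [0.582 0.294] ang 28.3 ext -0.101 0.054 zmed 0.017 ctr [0.561 0.283]
side rib 203 [ 0.36  -0.021] ang 118.8 ext -0.088 0.083 zmed 0.01 ctr [ 0.361 -0.024]
```

```bash
cat >> h.py <<'E'
import json
def plan(wps,grip,step=4.5,start=None,vert=None):
    """wps: (x,y,z,yaw_deg or None[,step]) world, tool pointing down; prints the rows (cm, rad), calls of 5"""
    o=bot.get_obs();p=np.array(o["ee_pos"]);yaw=o["tcp_rot"][2]
    if start is not None: p=np.array(start[:3]);yaw=start[3]
    rows=[]
    for w in wps:
        t=np.array(w[:3]);ty=yaw if w[3] is None else w[3]
        st=(w[4] if len(w)>4 else step)
        n=max(1,int(np.ceil(np.linalg.norm(t-p)*100/st)),int(np.ceil(abs(np.radians(ty-yaw))/.13)))
        p0,y0=p.copy(),yaw
        for i in range(1,n+1):
            g=p0+(t-p0)*i/n;gy=y0+(ty-y0)*i/n
            M=R.from_euler('xyz',[180,0,yaw],degrees=True)
            off=np.round(M.inv().apply(g-p)*100,1)+0.
            p=p+M.apply(off/100)
            tw=-round(np.radians(gy-yaw),2)+0.;yaw-=np.degrees(tw)
            rows.append((off.tolist(),tw))
    for i in range(0,len(rows),5):
        r=rows[i:i+5];print(json.dumps({"offset":[a for a,_ in r],"twist":[[0,0,b] for _,b in r],"grip":[grip]*len(r)}))
    print("end",p.round(4),round(yaw,2))
E
python3 -c "
from h import *
plan([(.546,-.117,.14,19.2),(.546,-.117,.038,19.2,2.5)],1)"
```

```text
{"offset": [[3.7, -2.0, 0.9], [3.6, -2.0, 0.8], [3.7, -2.0, 0.9], [3.7, -2.0, 0.9], [3.6, -2.0, 0.9]], "twist": [[0, 0, 0.0], [0, 0, 0.0], [0, 0, 0.0], [0, 0, 0.0], [0, 0, 0.0]], "grip": [1, 1, 1, 1, 1]}
{"offset": [[3.7, -2.0, 0.8], [3.7, -2.0, 0.9], [3.6, -2.0, 0.9], [3.7, -2.0, 0.8], [3.7, -2.0, 0.9]], "twist": [[0, 0, 0.0], [0, 0, 0.0], [0, 0, 0.0], [0, 0, 0.0], [0, 0, 0.0]], "grip": [1, 1, 1, 1, 1]}
{"offset": [[3.7, -2.0, 0.9], [3.6, -2.0, 0.9], [3.7, -2.0, 0.8], [0.0, 0.0, 2.0], [0.0, 0.0, 2.1]], "twist": [[0, 0, 0.0], [0, 0, 0.0], [0, 0, 0.0], [0, 0, 0.0], [0, 0, 0.0]], "grip": [1, 1, 1, 1, 1]}
{"offset": [[0.0, 0.0, 2.0], [0.0, 0.0, 2.1], [0.0, 0.0, 2.0]], "twist": [[0, 0, 0.0], [0, 0, 0.0], [0, 0, 0.0]], "grip": [1, 1, 1]}
end [ 0.5459 -0.1166  0.0383] 19.24
```

Request:
move_arm:
  offset:
    - [3.7,-2.0,0.9]
    - [3.6,-2.0,0.8]
    - [3.7,-2.0,0.9]
    - [3.7,-2.0,0.9]
    - [3.6,-2.0,0.9]
  twist:
    - [0,0,0]
    - [0,0,0]
    - [0,0,0]
    - [0,0,0]
    - [0,0,0]
  grip: [1,1,1,1,1]

```text
time: 2.3
ee_pos: [0.3219, -0.3632, 0.2091]
tcp_rot: [180.0, -0.0, 19.2]
wrist_force: [0.3, -0.6, 0.2]
opening: 0.0851
grasp_force: 0.0
```

Request:
move_arm:
  offset:
    - [3.7,-2.0,0.8]
    - [3.7,-2.0,0.9]
    - [3.6,-2.0,0.9]
    - [3.7,-2.0,0.8]
    - [3.7,-2.0,0.9]
  twist:
    - [0,0,0]
    - [0,0,0]
    - [0,0,0]
    - [0,0,0]
    - [0,0,0]
  grip: [1,1,1,1,1]

```text
time: 2.8
ee_pos: [0.4628, -0.208, 0.1662]
tcp_rot: [180.0, -0.0, 19.2]
wrist_force: [0.5, -1.1, -1.0]
opening: 0.0854
grasp_force: 0.0
```

Request:
move_arm:
  offset:
    - [3.7,-2.0,0.9]
    - [3.6,-2.0,0.9]
    - [3.7,-2.0,0.8]
    - [0,0,0]
    - [0,0,0]
  twist:
    - [0,0,0]
    - [0,0,0]
    - [0,0,0]
    - [0,0,0]
    - [0,0,0]
  grip: [1,1,1,1,1]

```text
time: 3.3
ee_pos: [0.546, -0.1159, 0.1398]
tcp_rot: [-180.0, 0.1, 19.3]
wrist_force: [-0.5, -0.5, 0.6]
opening: 0.0855
grasp_force: 0.0
```

```bash
python3 - <<'E'
from h import *
o=bot.get_obs();p=viewer.camera("wrist");save(p,"w1",1.3);print(o["ee_pos"],o["tcp_rot"],o["time"],o["wrist_force"])
print(p["tool_from_camera"])
w=cloud(p,o).reshape(-1,3)
for c,zl,zh in(((.546,-.117),.05,.07),):
    m=(np.hypot(w[:,0]-c[0],w[:,1]-c[1])<.05)&(w[:,2]>zl)&(w[:,2]<zh);print(m.sum(),cv2.minAreaRect(w[m,:2].astype(np.float32)),np.median(w[m,2]))
plan([(.546,-.117,.038,o["tcp_rot"][2],2.5)],1)
E
```

```text
[ 0.54601399 -0.11586304  0.13979705] [-1.79976741e+02  6.04685517e-02  1.93485874e+01] 3.3 [-0.52987882 -0.46803427  0.59664696]
[[-4.89104541e-04 -9.64567696e-01 -2.63835025e-01  6.59362357e-02]
 [ 9.99999879e-01 -4.84894612e-04 -8.10764333e-05 -7.65146831e-04]
 [-4.97284739e-05 -2.63835033e-01  9.64567817e-01 -1.20929227e-01]
 [ 0.00000000e+00  0.00000000e+00  0.00000000e+00  1.00000000e+00]]
2262 ((0.5446954369544983, -0.11723348498344421), (0.042955752462148666, 0.04264404997229576), 74.4794692993164) 0.06023513067636643
{"offset": [[0.0, 0.0, 2.0], [0.0, 0.0, 2.1], [0.0, 0.0, 2.0], [0.0, 0.0, 2.1], [0.0, 0.0, 2.0]], "twist": [[0, 0, 0.0], [0, 0, 0.0], [0, 0, 0.0], [0, 0, 0.0], [0, 0, 0.0]], "grip": [1, 1, 1, 1, 1]}
end [ 0.5457 -0.1166  0.0382] 19.27
```

Request:
move_arm:
  offset:
    - [0,0,2.0]
    - [0,0,2.1]
    - [0,0,2.0]
    - [0,0,2.1]
    - [0,0,2.0]
  twist:
    - [0,0,0]
    - [0,0,0]
    - [0,0,0]
    - [0,0,0]
    - [0,0,0]
  grip: [1,1,1,1,1]

```text
time: 3.85
ee_pos: [0.5453, -0.118, 0.0382]
tcp_rot: [180.0, -0.0, 19.1]
wrist_force: [-0.2, -0.1, 0.2]
opening: 0.0854
grasp_force: 0.0
```

Request:
move_arm:
  offset:
    - [0,0,0]
    - [0,0,0]
    - [0,0,0]
    - [0,0,0]
    - [0,0,0]
  twist:
    - [0,0,0]
    - [0,0,0]
    - [0,0,0]
    - [0,0,0]
    - [0,0,0]
  grip: [0,0,0,0,0]
  force: 40

```text
time: 4.35
ee_pos: [0.5467, -0.1172, 0.0401]
tcp_rot: [179.9, -0.1, 19.2]
wrist_force: [-0.9, -2.9, 6.9]
opening: 0.0433
grasp_force: 41.2
```

Request:
move_arm:
  offset:
    - [0,0,0]
    - [0,0,-1]
    - [0,0,-1]
    - [0,0,-1]
    - [0,0,-1]
  twist:
    - [0,0,0]
    - [0,0,0]
    - [0,0,0]
    - [0,0,0]
    - [0,0,0]
  grip: [0,0,0,0,0]

```text
time: 4.85
ee_pos: [0.546, -0.1166, 0.0794]
tcp_rot: [180.0, -0.0, 19.2]
wrist_force: [0.5, 0.4, -2.3]
opening: 0.0429
grasp_force: 41.1
```

```bash
python3 - <<'E'
from h import *
o=bot.get_obs();print(o["ee_pos"],o["tcp_rot"],o["time"],o["wrist_force"],o["opening"],o["grasp_force"])
plan([(.4,-.29,.078,None),(.4,-.29,.0465,None,1)],0,step=4)
E
```

```text
[ 0.5460226  -0.11655314  0.07939117] [ 1.79996394e+02 -1.78652831e-02  1.92462874e+01] 4.85 [ 0.48915633  0.43347384 -2.27448541] 0.042869373486474995 41.14363968372345
{"offset": [[-3.3, 1.9, 0.0], [-3.2, 2.0, 0.0], [-3.3, 1.9, 0.1], [-3.2, 1.9, 0.0], [-3.3, 1.9, 0.0]], "twist": [[0, 0, 0.0], [0, 0, 0.0], [0, 0, 0.0], [0, 0, 0.0], [0, 0, 0.0]], "grip": [0, 0, 0, 0, 0]}
{"offset": [[-3.2, 2.0, 0.0], [0.0, 0.0, 0.8], [0.0, 0.0, 0.8], [0.0, 0.0, 0.8], [0.0, 0.0, 0.8]], "twist": [[0, 0, 0.0], [0, 0, 0.0], [0, 0, 0.0], [0, 0, 0.0], [0, 0, 0.0]], "grip": [0, 0, 0, 0, 0]}
end [ 0.4002 -0.2903  0.0464] 19.25
```

Request:
move_arm:
  offset:
    - [-3.3,1.9,0]
    - [-3.2,2.0,0]
    - [-3.3,1.9,0.1]
    - [-3.2,1.9,0]
    - [-3.3,1.9,0]
  twist:
    - [0,0,0]
    - [0,0,0]
    - [0,0,0]
    - [0,0,0]
    - [0,0,0]
  grip: [0,0,0,0,0]

```text
time: 5.35
ee_pos: [0.4228, -0.2619, 0.078]
tcp_rot: [180.0, -0.0, 19.3]
wrist_force: [0.1, -0.3, -3.1]
opening: 0.043
grasp_force: 41.2
```

Request:
move_arm:
  offset:
    - [-3.2,2.0,0]
    - [0,0,0.8]
    - [0,0,0.8]
    - [0,0,0.8]
    - [0,0,0.8]
  twist:
    - [0,0,0]
    - [0,0,0]
    - [0,0,0]
    - [0,0,0]
    - [0,0,0]
  grip: [0,0,0,0,0]

```text
time: 5.85
ee_pos: [0.4008, -0.2896, 0.0457]
tcp_rot: [180.0, -0.0, 19.3]
wrist_force: [-6.3, 9.8, 32.0]
opening: 0.0433
grasp_force: 24.9
```

```bash
python3 - <<'E'
from h import *
o=bot.get_obs();print(o["ee_pos"],o["tcp_rot"],o["time"],o["wrist_force"],o["opening"],o["grasp_force"])
p=viewer.camera("wrist");save(p,"w2",1.3)
w=cloud(p,o);
z=w[...,2];print(np.nanmin(np.where(z>.003,z,np.nan)))
E
```

```text
[ 0.40084922 -0.28964532  0.045686  ] [ 1.79993677e+02 -4.60815077e-02  1.93253333e+01] 5.85 [-6.26368738  9.79025511 32.00338613] 0.04327970274792819 24.90273267030716
0.003002524216796282
```

View pics/w2.png

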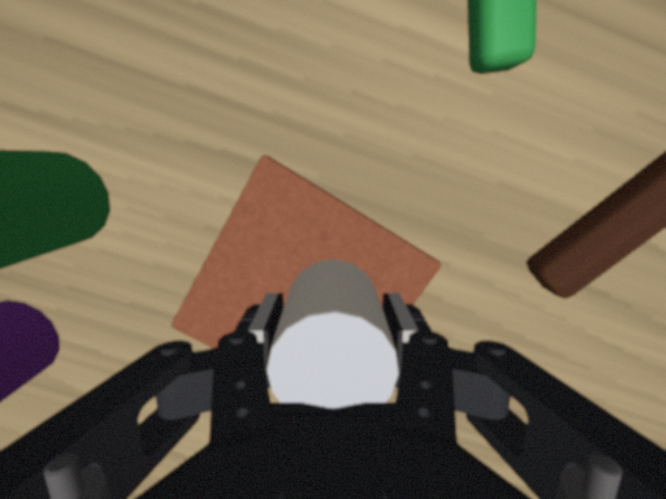

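Request:
move_arm:
  offset:
    - [0,0,-0.1]
    - [0,0,0]
    - [0,0,0]
    - [0,0,0]
    - [0,0,0]
  twist:
    - [0,0,0]
    - [0,0,0]
    - [0,0,0]
    - [0,0,0]
    - [0,0,0]
  grip: [0,0.8,0.8,0.8,0.8]

```text
time: 6.4
ee_pos: [0.4001, -0.2904, 0.0463]
tcp_rot: [180.0, -0.0, 19.2]
wrist_force: [0.2, 0.9, 0.3]
opening: 0.0684
grasp_force: 0.0
```

Request:
move_arm:
  offset:
    - [0,0,-1.5]
    - [0,0,-2.5]
    - [0,0,-3]
    - [0,0,-3]
    - [0,0,0]
  twist:
    - [0,0,0]
    - [0,0,0]
    - [0,0,0]
    - [0,0,0]
    - [0,0,0]
  grip: [0.8,0.8,0.8,1,1]

```text
time: 6.9
ee_pos: [0.4015, -0.2915, 0.1518]
tcp_rot: [179.7, -0.2, 19.2]
wrist_force: [0.6, -0.9, -0.4]
opening: 0.0855
grasp_force: 0.0
```

```bash
python3 - <<'E'
from h import *
o=bot.get_obs();print(o["ee_pos"],o["tcp_rot"],o["time"],o["wrist_force"],o["opening"],o["grasp_force"])
p=viewer.camera("wrist");save(p,"w3",1.0)
w=cloud(p,o).reshape(-1,3)
for zl,zh in((.06,.075),(.005,.012)):
    m=(np.hypot(w[:,0]-.4,w[:,1]+.29)<.075)&(w[:,2]>zl)&(w[:,2]<zh);print(m.sum(),cv2.minAreaRect(w[m,:2].astype(np.float32)),np.median(w[m,2]))
plan([(.45,-.13,.15,5),(.519,.046,.15,0),(.519,.046,.048,0,2.5)],1)
E
```

```text
[ 0.40150232 -0.29152428  0.15176425] [179.66039011  -0.23644672  19.2321051 ] 6.9 [ 0.59018709 -0.90825652 -0.38336852] 0.08546011677144023 0.0
2154 ((0.3981470465660095, -0.28936344385147095), (0.04261801764369011, 0.042926125228405), 73.13174438476562) 0.0682373583517346
6370 ((0.39510899782180786, -0.2749618589878082), (0.10012160241603851, 0.09967603534460068), 77.85800170898438) 0.008257375714961546
{"offset": [[2.5, -3.4, 0.0], [2.3, -3.5, 0.0], [2.0, -3.7, 0.0], [1.8, -3.8, -0.1], [1.7, -3.4, 0.0]], "twist": [[0, 0, 0.06], [0, 0, 0.06], [0, 0, 0.07], [0, 0, 0.06], [0, 0, 0.02]], "grip": [1, 1, 1, 1, 1]}
{"offset": [[1.6, -3.4, 0.0], [1.6, -3.5, 0.0], [1.5, -3.4, 0.0], [1.4, -3.5, 0.0], [0.0, 0.0, 2.0]], "twist": [[0, 0, 0.01], [0, 0, 0.02], [0, 0, 0.02], [0, 0, 0.02], [0, 0, 0.0]], "grip": [1, 1, 1, 1, 1]}
{"offset": [[0.0, 0.0, 2.1], [0.0, 0.0, 2.0], [0.0, 0.0, 2.1], [0.0, 0.0, 2.0]], "twist": [[0, 0, 0.0], [0, 0, 0.0], [0, 0, 0.0], [0, 0, 0.0]], "grip": [1, 1, 1, 1]}
end [0.5189 0.0456 0.0485] -0.25
```

Request:
move_arm:
  offset:
    - [2.5,-3.4,0.0]
    - [2.3,-3.5,0.0]
    - [2.0,-3.7,0.0]
    - [1.8,-3.8,-0.1]
    - [1.7,-3.4,0.0]
  twist:
    - [0,0,0.06]
    - [0,0,0.06]
    - [0,0,0.07]
    - [0,0,0.06]
    - [0,0,0.02]
  grip: [1,1,1,1,1]

```text
time: 7.45
ee_pos: [0.4627, -0.0923, 0.1472]
tcp_rot: [-180.0, 0.0, 3.6]
wrist_force: [0.8, -1.0, -0.4]
opening: 0.0852
grasp_force: 0.0
```

Request:
move_arm:
  offset:
    - [1.6,-3.4,0.0]
    - [1.6,-3.5,0.0]
    - [1.5,-3.4,0.0]
    - [1.4,-3.5,0.0]
    - [0.0,0.0,0]
  twist:
    - [0,0,0.01]
    - [0,0,0.02]
    - [0,0,0.02]
    - [0,0,0.02]
    - [0,0,0.0]
  grip: [1,1,1,1,1]

```text
time: 7.95
ee_pos: [0.5192, 0.0226, 0.1466]
tcp_rot: [-178.9, 0.1, 2.0]
wrist_force: [-0.5, -0.6, 0.9]
opening: 0.0856
grasp_force: 0.0
```

```bash
python3 - <<'E'
from h import *
o=bot.get_obs();print(o["ee_pos"],o["tcp_rot"],o["time"])
p=viewer.camera("wrist")
w=cloud(p,o).reshape(-1,3)
for zl,zh in((.065,.085),):
    m=(np.hypot(w[:,0]-.519,w[:,1]-.046)<.06)&(w[:,2]>zl)&(w[:,2]<zh);r=cv2.minAreaRect(w[m,:2].astype(np.float32));print(m.sum(),r,np.median(w[m,2]))
plan([(*r[0],o["ee_pos"][2],0),(*r[0],.048,0,2.5)],1)
E
```

```text
[0.51917579 0.02258324 0.14655573] [-1.78897954e+02  7.48774097e-02  1.98899586e+00] 7.95
3148 ((0.5172787308692932, 0.04790575057268143), (0.048875462263822556, 0.048931512981653214), 2.171142816543579) 0.07517881249922564
{"offset": [[0.0, -2.6, 0.0], [0.0, 0.0, 2.5], [0.0, 0.0, 2.4], [0.0, 0.0, 2.5], [0.0, 0.0, 2.5]], "twist": [[0, 0, 0.03], [0, 0, 0.0], [0, 0, 0.0], [0, 0, 0.0], [0, 0, 0.0]], "grip": [1, 1, 1, 1, 1]}
end [0.5176 0.0475 0.0476] 0.18
```

Request:
move_arm:
  offset:
    - [0,0,0]
  twist:
    - [0,0,0]
  grip: [1]

```text
time: 8.1
ee_pos: [0.518, 0.0206, 0.147]
tcp_rot: [-179.0, 0.1, 1.8]
wrist_force: [-0.2, -0.3, -0.1]
opening: 0.0852
grasp_force: 0.0
```

```bash
python3 - <<'E'
s=open('h.py').read()
s=s.replace('''    for i in range(0,len(rows),5):''','''    a=R.from_euler('xyz',o["tcp_rot"],degrees=True);b=R.from_euler('xyz',[180,0,o["tcp_rot"][2]],degrees=True)
    print("now",np.round(o["ee_pos"],4),np.round(o["tcp_rot"],1),"t",o["time"],"F",np.round(o["wrist_force"],1),"open",round(o["opening"],4),round(o["grasp_force"],1),"tiltfix xy",(a.inv()*b).as_rotvec().round(3))
    for i in range(0,len(rows),5):''')
open('h.py','w').write(s)
E
python3 -c "
from h import *
plan([(.5173,.0479,.147,0),(.5173,.0479,.048,0,2.5)],1);print(bot.get_obs()['q'])"
```

```text
now [0.518  0.0206 0.147 ] [-1.79e+02  1.00e-01  1.80e+00] t 8.1 F [-0.2 -0.3 -0.1] open 0.0852 0.0 tiltfix xy [-0.018  0.001 -0.   ]
{"offset": [[0.0, -2.7, 0.0], [0.0, 0.0, 2.5], [0.0, 0.0, 2.4], [0.0, 0.0, 2.5], [0.0, 0.0, 2.5]], "twist": [[0, 0, 0.03], [0, 0, 0.0], [0, 0, 0.0], [0, 0, 0.0], [0, 0, 0.0]], "grip": [1, 1, 1, 1, 1]}
end [0.5171 0.0476 0.048 ] 0.07
[ 1.74491441e+00 -6.07714769e-02 -6.89316138e+00  8.32526131e+01
  1.04342786e+00  1.79952087e+02]
```

```bash
python3 -c "
from h import *
plan([(.5173,.0479,.147,90),(.5173,.0479,.048,90,2.5)],1)"
```

```text
now [0.518  0.0206 0.147 ] [-1.79e+02  1.00e-01  1.80e+00] t 8.1 F [-0.2 -0.3 -0.1] open 0.0852 0.0 tiltfix xy [-0.018  0.001 -0.   ]
{"offset": [[0.0, -0.2, 0.0], [0.0, -0.3, 0.0], [0.1, -0.2, 0.0], [0.1, -0.2, 0.0], [0.1, -0.2, 0.0]], "twist": [[0, 0, -0.13], [0, 0, -0.13], [0, 0, -0.12], [0, 0, -0.13], [0, 0, -0.13]], "grip": [1, 1, 1, 1, 1]}
{"offset": [[0.1, -0.2, 0.0], [0.2, -0.1, 0.0], [0.2, -0.2, 0.0], [0.1, -0.1, 0.0], [0.3, -0.1, 0.0]], "twist": [[0, 0, -0.13], [0, 0, -0.13], [0, 0, -0.13], [0, 0, -0.12], [0, 0, -0.13]], "grip": [1, 1, 1, 1, 1]}
{"offset": [[0.2, 0.0, 0.0], [0.2, -0.1, 0.0], [0.0, 0.0, 2.5], [0.0, 0.0, 2.4], [0.0, 0.0, 2.5]], "twist": [[0, 0, -0.13], [0, 0, -0.13], [0, 0, 0.0], [0, 0, 0.0], [0, 0, 0.0]], "grip": [1, 1, 1, 1, 1]}
{"offset": [[0.0, 0.0, 2.5]], "twist": [[0, 0, 0.0]], "grip": [1]}
end [0.5172 0.0479 0.048 ] 90.03
```

Request:
move_arm:
  offset:
    - [0,0,0]
    - [0,-0.3,0]
    - [0.1,-0.2,0]
    - [0.1,-0.2,0]
    - [0.1,-0.2,0]
  twist:
    - [-0.018,0,0]
    - [0,0,-0.13]
    - [0,0,-0.12]
    - [0,0,-0.13]
    - [0,0,-0.13]
  grip: [1,1,1,1,1]

```text
time: 8.6
ee_pos: [0.5194, 0.0274, 0.1475]
tcp_rot: [-179.9, -0.0, 31.5]
wrist_force: [-0.0, -0.4, 0.3]
opening: 0.0854
grasp_force: 0.0
```

Request:
move_arm:
  offset:
    - [0.1,-0.2,0.0]
    - [0.2,-0.1,0.0]
    - [0.2,-0.2,0.0]
    - [0.1,-0.1,0.0]
    - [0.3,-0.1,0.0]
  twist:
    - [0,0,-0.13]
    - [0,0,-0.13]
    - [0,0,-0.13]
    - [0,0,-0.12]
    - [0,0,-0.13]
  grip: [1,1,1,1,1]

```text
time: 9.1
ee_pos: [0.5204, 0.0389, 0.1476]
tcp_rot: [-180.0, -0.1, 68.1]
wrist_force: [0.6, 0.3, 0.5]
opening: 0.0855
grasp_force: 0.0
```

Request:
move_arm:
  offset:
    - [0.2,0.0,0.0]
    - [0.2,-0.1,0.0]
    - [0,-0.2,0]
    - [0,0,0]
  twist:
    - [0,0,-0.13]
    - [0,0,-0.13]
    - [0,0,-0.13]
    - [0,0,0]
  grip: [1,1,1,1]

```text
time: 9.5
ee_pos: [0.5187, 0.0433, 0.1476]
tcp_rot: [-180.0, -0.1, 90.3]
wrist_force: [0.2, -0.4, 1.1]
opening: 0.0855
grasp_force: 0.0
```

```bash
python3 -c "
from h import *
plan([(.5173,.0479,.147,90),(.5173,.0479,.048,90,2.5)],1)"
```

```text
now [0.5187 0.0433 0.1476] [-1.80e+02 -1.00e-01  9.03e+01] t 9.5 F [ 0.2 -0.4  1.1] open 0.0855 0.0 tiltfix xy [-0.    -0.002  0.   ]
{"offset": [[0.5, -0.1, 0.1], [0.0, 0.0, 2.5], [0.0, 0.0, 2.4], [0.0, 0.0, 2.5], [0.0, 0.0, 2.5]], "twist": [[0, 0, 0.01], [0, 0, 0.0], [0, 0, 0.0], [0, 0, 0.0], [0, 0, 0.0]], "grip": [1, 1, 1, 1, 1]}
end [0.5177 0.0483 0.0476] 89.76
```

Request:
move_arm:
  offset:
    - [0.5,-0.1,0.1]
    - [0,0,2.5]
    - [0,0,2.4]
    - [0,0,2.5]
    - [0,0,2.5]
  twist:
    - [0,0,0]
    - [0,0,0]
    - [0,0,0]
    - [0,0,0]
    - [0,0,0]
  grip: [1,1,1,1,1]

```text
time: 10.0
ee_pos: [0.5179, 0.0493, 0.0465]
tcp_rot: [-180.0, -0.1, 90.0]
wrist_force: [0.5, -0.5, 0.3]
opening: 0.0854
grasp_force: 0.0
```

Request:
move_arm:
  offset:
    - [0,0,0]
    - [0,0,0]
    - [0,0,0]
    - [0,0,0]
    - [0,0,0]
  twist:
    - [0,0,0]
    - [0,0,0]
    - [0,0,0]
    - [0,0,0]
    - [0,0,0]
  grip: [0,0,0,0,0]
  force: 40

```text
time: 10.5
ee_pos: [0.5187, 0.0494, 0.0487]
tcp_rot: [179.9, -0.2, 90.3]
wrist_force: [-1.0, 0.6, 4.1]
opening: 0.0529
grasp_force: 43.5
```

Request:
move_arm:
  offset:
    - [0,0,-1]
    - [0,0,-1]
    - [0,0,-1]
    - [0,0,-1]
    - [0,0,0]
  twist:
    - [0,0,0]
    - [0,0,0]
    - [0,0,0]
    - [0,0,0]
    - [0,0,0]
  grip: [0,0,0,0,0]

```text
time: 11.0
ee_pos: [0.519, 0.0493, 0.0894]
tcp_rot: [179.9, -0.2, 90.3]
wrist_force: [-0.6, 0.1, -3.8]
opening: 0.0528
grasp_force: 42.9
```

```bash
python3 -c "
from h import *
plan([(.481,.424,.088,90),(.481,.424,.055,90,1)],0,step=4)"
```

```text
now [0.519  0.0493 0.0894] [179.9  -0.2  90.3] t 11.0 F [-0.6  0.1 -3.8] open 0.0528 42.9 tiltfix xy [ 0.002 -0.003 -0.   ]
{"offset": [[3.7, -0.4, 0.0], [3.8, -0.3, 0.0], [3.7, -0.4, 0.0], [3.8, -0.3, 0.1], [3.7, -0.4, 0.0]], "twist": [[0, 0, 0.0], [0, 0, 0.0], [0, 0, 0.0], [0, 0, 0.0], [0, 0, 0.0]], "grip": [0, 0, 0, 0, 0]}
{"offset": [[3.8, -0.4, 0.0], [3.7, -0.3, 0.0], [3.8, -0.4, 0.0], [3.7, -0.4, 0.0], [3.8, -0.3, 0.0]], "twist": [[0, 0, 0.0], [0, 0, 0.0], [0, 0, 0.0], [0, 0, 0.0], [0, 0, 0.0]], "grip": [0, 0, 0, 0, 0]}
{"offset": [[0.0, 0.0, 0.8], [0.0, 0.0, 0.9], [0.0, 0.0, 0.8], [0.0, 0.0, 0.8]], "twist": [[0, 0, 0.0], [0, 0, 0.0], [0, 0, 0.0], [0, 0, 0.0]], "grip": [0, 0, 0, 0]}
end [0.4812 0.4241 0.0554] 90.28
```

Request:
move_arm:
  offset:
    - [3.7,-0.4,0.0]
    - [3.8,-0.3,0.0]
    - [3.7,-0.4,0.0]
    - [3.8,-0.3,0.1]
    - [3.7,-0.4,0.0]
  twist:
    - [0,0,0]
    - [0,0,0]
    - [0,0,0]
    - [0,0,0]
    - [0,0,0]
  grip: [0,0,0,0,0]

```text
time: 11.5
ee_pos: [0.4987, 0.2376, 0.0865]
tcp_rot: [-180.0, -0.1, 90.3]
wrist_force: [0.7, 0.6, -3.5]
opening: 0.0533
grasp_force: 42.9
```

Request:
move_arm:
  offset:
    - [3.8,-0.4,0.0]
    - [3.7,-0.3,0.0]
    - [3.8,-0.4,0.0]
    - [3.7,-0.4,0.0]
    - [3.8,-0.3,0.0]
  twist:
    - [0,0,0]
    - [0,0,0]
    - [0,0,0]
    - [0,0,0]
    - [0,0,0]
  grip: [0,0,0,0,0]

```text
time: 12.0
ee_pos: [0.4797, 0.4255, 0.0869]
tcp_rot: [-180.0, -0.1, 90.3]
wrist_force: [0.6, -0.3, -3.5]
opening: 0.053
grasp_force: 42.9
```

```bash
python3 -c "
from h import *
plan([(.481,.424,.0555,90,1)],0)
print(bot.get_obs()['q'])
o=bot.get_obs();p=viewer.camera('wrist');w=cloud(p,o).reshape(-1,3);save(p,'w4')
m=(np.hypot(w[:,0]-.481,w[:,1]-.424)<.085)&(w[:,2]>.004)&(w[:,2]<.009);print(m.sum(),cv2.minAreaRect(w[m,:2].astype(np.float32)))
"
```

```text
now [0.4797 0.4255 0.0869] [-1.80e+02 -1.00e-01  9.03e+01] t 12.0 F [ 0.6 -0.3 -3.5] open 0.053 42.9 tiltfix xy [-0.001 -0.002  0.   ]
{"offset": [[0.0, 0.0, 0.8], [-0.1, 0.1, 0.8], [0.0, 0.0, 0.8], [0.0, 0.0, 0.7]], "twist": [[0, 0, 0.0], [0, 0, 0.0], [0, 0, 0.0], [0, 0, 0.0]], "grip": [0, 0, 0, 0]}
end [0.4807 0.4245 0.0559] 90.28
[4.15231799e+01 1.73322955e+01 5.97362883e+00 7.85975989e+01
 1.17279757e-01 1.31239773e+02]
8870 ((0.47457024455070496, 0.4451478123664856), (0.1087556704878807, 0.08442936092615128), 0.7538011074066162)
```

Request:
move_arm:
  offset:
    - [0.6,-0.4,0.8]
    - [0,0,0.8]
    - [0,0,0.8]
    - [0,0,0.7]
    - [0,0,0]
  twist:
    - [0,0,0]
    - [0,0,0]
    - [0,0,0]
    - [0,0,0]
    - [0,0,0]
  grip: [0,0,0,0,0]

```text
time: 12.55
ee_pos: [0.4762, 0.429, 0.0555]
tcp_rot: [-179.9, -0.1, 90.2]
wrist_force: [-0.2, 0.0, -3.3]
opening: 0.0533
grasp_force: 43.6
```

Not yet in contact; lower in small steps, then release.

Request:
move_arm:
  offset:
    - [0,0,0.1]
    - [0,0,0.1]
    - [0,0,0]
  twist:
    - [0,0,0]
    - [0,0,0]
    - [0,0,0]
  grip: [0,0,0]

```text
time: 12.85
ee_pos: [0.4765, 0.4301, 0.0547]
tcp_rot: [180.0, -0.2, 90.3]
wrist_force: [0.7, -0.8, -1.8]
opening: 0.053
grasp_force: 43.7
```

Request:
move_arm:
  offset:
    - [0,0,0]
    - [0,0,0]
    - [0,0,0]
    - [0,0,-0.5]
    - [0,0,-1.5]
  twist:
    - [0,0,0]
    - [0,0,0]
    - [0,0,0]
    - [0,0,0]
    - [0,0,0]
  grip: [0.9,0.9,0.9,0.9,0.9]

```text
time: 13.35
ee_pos: [0.4756, 0.4296, 0.0738]
tcp_rot: [-179.9, -0.1, 90.3]
wrist_force: [0.1, 0.2, 0.3]
opening: 0.0769
grasp_force: 0.0
```

Request:
move_arm:
  offset:
    - [0,0,-3]
    - [0,0,-3]
    - [0,0,-2]
    - [0,0,-2]
    - [0,0,0]
  twist:
    - [0,0,0]
    - [0,0,0]
    - [0,0,0]
    - [0,0,0]
    - [0,0,0]
  grip: [1,1,1,1,1]

```text
time: 13.85
ee_pos: [0.4772, 0.4307, 0.1791]
tcp_rot: [179.8, -0.4, 90.3]
wrist_force: [-0.8, 0.6, -0.4]
opening: 0.0853
grasp_force: 0.0
```

```bash
python3 -c "
from h import *
o=bot.get_obs();p=viewer.camera('wrist');W=cloud(p,o);w=W.reshape(-1,3);save(p,'w5')
for zl,zh in((.004,.009),(.073,.09)):
  m=(np.hypot(w[:,0]-.476,w[:,1]-.43)<.085)&(w[:,2]>zl)&(w[:,2]<zh);print(m.sum(),cv2.minAreaRect(w[m,:2].astype(np.float32)),np.median(w[m,2]))
p=viewer.camera('scene');save(p,'scene1',1.5)
p2=viewer.camera('side')
for t in ('grip','chest'):
  for q in (p,p2): print(t,[(x['p'],ray_z(q,x['position'],.065 if t=='grip' else 0)) for x in finder.pinpoint(q,t)[:1]])
w=cloud(p).reshape(-1,3)
m=(w[:,2]>.088)&(w[:,2]<.098)&(abs(w[:,0]-.8)<.2)&(abs(w[:,1]+.03)<.2);x=w[m]
# robust edges: lines by fitting left/right edges
import itertools
best=None
for a in np.arange(-8,8.1,.25):
  M=R.from_euler('z',-a,degrees=True).as_matrix()[:2,:2]; r=x[:,:2]@M.T
  e=[np.percentile(r[:,i],[1.,99.]) for i in(0,1)]; A=np.diff(e[0])*np.diff(e[1])
  if best is None or A<best[0]: best=(A,a,e)
print(best)
plan([(.47,.25,.2,90),(.5,0,.2,180)],1)
"
```

```text
4101 ((0.4741550087928772, 0.43568262457847595), (0.10878116637468338, 0.10261904448270798), 1.7601816654205322) 0.006226812016190575
2463 ((0.47571176290512085, 0.4291735291481018), (0.0489594042301178, 0.04824019968509674), 88.61003875732422) 0.08119624652133917
grip [(0.79, array([ 0.63813117, -0.03658543,  0.065     ]))]
grip [(0.68, array([ 0.6388517 , -0.03003261,  0.065     ]))]
chest [(0.93, array([ 0.68390321, -0.02824891,  0.        ]))]
chest [(0.79, array([ 0.70053991, -0.05904407,  0.        ]))]
(array([0.05346689]), np.float64(4.0), [array([0.7077165 , 0.91638501]), array([-0.21278715,  0.04344171])])
now [0.476  0.4296 0.1734] [-1.799e+02 -1.000e-01  9.030e+01] t 14.2 F [-0.4 -0.2 -0.1] open 0.0852 0.0 tiltfix xy [-0.002 -0.001  0.   ]
{"offset": [[-3.6, -0.1, -0.5], [-3.6, -0.2, -0.6], [-3.6, -0.1, -0.5], [-3.6, -0.1, -0.5], [-3.6, -0.2, -0.6]], "twist": [[0, 0, 0.0], [0, 0, 0.0], [0, 0, 0.0], [0, 0, 0.0], [0, 0, 0.0]], "grip": [1, 1, 1, 1, 1]}
{"offset": [[-1.9, 0.2, 0.0], [-2.0, 0.0, 0.0], [-1.9, -0.2, 0.0], [-1.8, -0.5, 0.0], [-1.9, -0.7, 0.0]], "twist": [[0, 0, -0.12], [0, 0, -0.12], [0, 0, -0.12], [0, 0, -0.12], [0, 0, -0.12]], "grip": [1, 1, 1, 1, 1]}
{"offset": [[-1.7, -0.9, 0.0], [-1.6, -1.1, 0.0], [-1.4, -1.3, 0.0], [-1.3, -1.4, 0.0], [-1.1, -1.6, 0.0]], "twist": [[0, 0, -0.12], [0, 0, -0.12], [0, 0, -0.12], [0, 0, -0.12], [0, 0, -0.12]], "grip": [1, 1, 1, 1, 1]}
{"offset": [[-0.9, -1.7, 0.0], [-0.7, -1.8, 0.0], [-0.4, -1.9, 0.0]], "twist": [[0, 0, -0.13], [0, 0, -0.12], [0, 0, -0.12]], "grip": [1, 1, 1]}
end [ 0.4997 -0.      0.2004] 180.23
```

```bash
python3 -c "
from h import *
plan([(.59,-.04,.2,184)],1,step=3.5)
"
```

```text
now [0.476  0.4296 0.1734] [-1.799e+02 -1.000e-01  9.030e+01] t 14.2 F [-0.4 -0.2 -0.1] open 0.0852 0.0 tiltfix xy [-0.002 -0.001  0.   ]
{"offset": [[-3.4, 0.8, -0.2], [-3.4, 0.4, -0.2], [-3.4, 0.0, -0.2], [-3.5, -0.4, -0.2], [-3.3, -0.8, -0.2]], "twist": [[0, 0, -0.12], [0, 0, -0.11], [0, 0, -0.12], [0, 0, -0.12], [0, 0, -0.11]], "grip": [1, 1, 1, 1, 1]}
{"offset": [[-3.3, -1.2, -0.1], [-3.1, -1.5, -0.2], [-2.8, -1.9, -0.2], [-2.7, -2.3, -0.2], [-2.3, -2.5, -0.2]], "twist": [[0, 0, -0.12], [0, 0, -0.12], [0, 0, -0.11], [0, 0, -0.12], [0, 0, -0.12]], "grip": [1, 1, 1, 1, 1]}
{"offset": [[-2.1, -2.7, -0.2], [-1.7, -3.1, -0.2], [-1.3, -3.1, -0.2], [-1.0, -3.3, -0.2]], "twist": [[0, 0, -0.12], [0, 0, -0.11], [0, 0, -0.12], [0, 0, -0.12]], "grip": [1, 1, 1, 1]}
end [ 0.59   -0.0396  0.2004] 184.24
```

View pics/scene1.png

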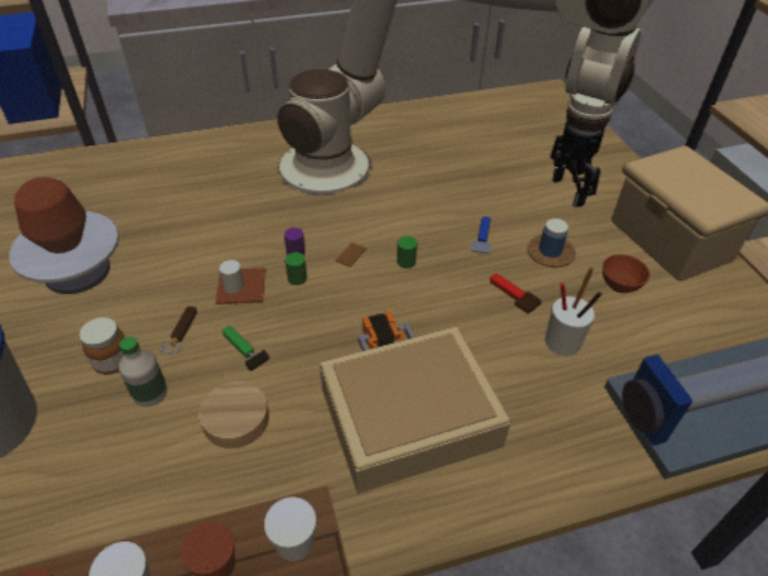

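Request:
move_arm:
  offset:
    - [-3.4,0.8,-0.2]
    - [-3.4,0.4,-0.2]
    - [-3.4,0.0,-0.2]
    - [-3.5,-0.4,-0.2]
    - [-3.3,-0.8,-0.2]
  twist:
    - [0,0,-0.12]
    - [0,0,-0.11]
    - [0,0,-0.12]
    - [0,0,-0.12]
    - [0,0,-0.11]
  grip: [1,1,1,1,1]

```text
time: 14.7
ee_pos: [0.5169, 0.2609, 0.1835]
tcp_rot: [180.0, -0.1, 123.8]
wrist_force: [0.0, 0.6, 0.2]
opening: 0.0852
grasp_force: 0.0
```

Request:
move_arm:
  offset:
    - [-3.3,-1.2,-0.1]
    - [-3.1,-1.5,-0.2]
    - [-2.8,-1.9,-0.2]
    - [-2.7,-2.3,-0.2]
    - [-2.3,-2.5,-0.2]
  twist:
    - [0,0,-0.12]
    - [0,0,-0.12]
    - [0,0,-0.11]
    - [0,0,-0.12]
    - [0,0,-0.12]
  grip: [1,1,1,1,1]

```text
time: 15.2
ee_pos: [0.5572, 0.0927, 0.1921]
tcp_rot: [179.9, -0.1, 157.6]
wrist_force: [0.1, 0.7, 0.3]
opening: 0.0851
grasp_force: 0.0
```

Request:
move_arm:
  offset:
    - [-2.1,-2.7,-0.2]
    - [-1.7,-3.1,-0.2]
    - [-1.3,-3.1,-0.2]
    - [-1.0,-3.3,-0.2]
    - [0,0,0]
  twist:
    - [0,0,-0.12]
    - [0,0,-0.11]
    - [0,0,-0.12]
    - [0,0,-0.12]
    - [0,0,0]
  grip: [1,1,1,1,1]

```text
time: 15.7
ee_pos: [0.5906, -0.0428, 0.1995]
tcp_rot: [179.9, -0.1, -175.7]
wrist_force: [-0.9, -0.2, -0.6]
opening: 0.0855
grasp_force: 0.0
```

```bash
python3 -c "
from h import *
o=bot.get_obs();print(o['ee_pos'],o['tcp_rot'],o['q'])
p=viewer.camera('wrist');W=cloud(p,o);save(p,'w6',1.3);np.savez('/tmp/w6.npz',w=W,c=p['color'])
print([(x['p'],x['position'],ray_z(p,x['position'],.065,o)) for x in finder.pinpoint(p,'grip')[:2]])
w=W.reshape(-1,3);hsv=cv2.cvtColor(p['color'],cv2.COLOR_RGB2HSV).reshape(-1,3)
og=(hsv[:,0]>3)&(hsv[:,0]<16)&(hsv[:,1]>170)&(hsv[:,2]>120)&(w[:,2]>.06)&(w[:,2]<.1)
print('orange',og.sum(),cv2.minAreaRect(w[og,:2].astype(np.float32)),np.percentile(w[og,2],[5,50,95]))
bl=(hsv[:,2]<60)&(w[:,2]>.074)&(w[:,2]<.086)&(w[:,0]>.6)&(w[:,0]<.72)
print('block',bl.sum(),cv2.minAreaRect(w[bl,:2].astype(np.float32)),np.median(w[bl,2]))
m=(w[:,2]>.088)&(w[:,2]<.098)&(w[:,0]>.6);print('hood',m.sum(),[np.percentile(w[m,i],[0,1,50,99,100]) for i in(0,1)])
"
```

```text
[ 0.59064297 -0.04278478  0.19950367] [ 1.79893252e+02 -5.11297259e-02 -1.75697908e+02] [-4.18667161 10.09965209  9.78085027 89.74752541  0.09803094 -8.48877263]
[(0.68, [262.1, 236.5], array([ 0.63947341, -0.03164964,  0.065     ]))]
orange 267 ((0.65771484375, -0.03199448436498642), (0.07188853621482849, 0.057723600417375565), 2.300466537475586) [0.06904194 0.08110823 0.08417778]
block 1674 ((0.6496978998184204, -0.03234068304300308), (0.059909068048000336, 0.030548730865120888), 3.240464448928833) 0.08007520549090137
hood 903 [array([0.70032224, 0.7019809 , 0.71112696, 0.72584183, 0.72802608]), array([-0.1211601 , -0.11895402, -0.05154743,  0.04932133,  0.05329739])]
```

View pics/w6.png

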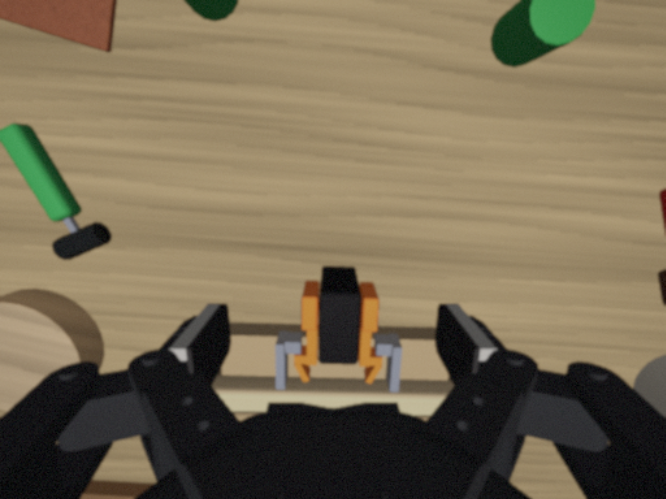

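```bash
python3 -c "
from h import *
d=np.load('/tmp/w6.npz');w=d['w']
# front edge of hood: for each column the row transition z>.088
h=w[...,2]>.085
pts=[]
for u in range(120,400,4):
    r=np.where(h[:,u]&(w[:,u,0]>.68))[0]
    if len(r): 
        q=w[r[0],u]; pts.append(q)
pts=np.array(pts);pts=pts[(abs(pts[:,1]+.032)>.055)]
k=np.polyfit(pts[:,1],pts[:,0],1);res=pts[:,0]-np.polyval(k,pts[:,1]);g=abs(res)<.003;k=np.polyfit(pts[g,1],pts[g,0],1)
print(len(pts),g.sum(),np.degrees(np.arctan(-k[0])),np.polyval(k,-.033))
plan([(.635,-.033,.12,-177),(.635,-.033,.067,-177,2)],1)
"
```

```text
18 18 2.7506001185570406 0.7027966704840606
now [ 0.5901 -0.0399  0.1995] [ 1.798e+02 -1.000e-01 -1.759e+02] t 15.8 F [-0.2 -1.1 -0.6] open 0.0851 0.0 tiltfix xy [ 0.003 -0.001 -0.   ]
{"offset": [[-1.5, 0.1, 2.7], [-1.5, 0.2, 2.6], [-1.5, 0.1, 2.7], [0.0, 0.0, 1.8], [0.0, 0.0, 1.7]], "twist": [[0, 0, 0.01], [0, 0, 0.0], [0, 0, 0.01], [0, 0, 0.0], [0, 0, 0.0]], "grip": [1, 1, 1, 1, 1]}
{"offset": [[0.0, 0.0, 1.8]], "twist": [[0, 0, 0.0]], "grip": [1]}
end [ 0.6348 -0.033   0.0665] -177.06
```

Request:
move_arm:
  offset:
    - [-1.5,0.1,2.7]
    - [-1.5,0.2,2.6]
    - [-1.5,0.1,2.7]
    - [0,0,0]
    - [0,0,0]
  twist:
    - [0,0,0.01]
    - [0,0,0]
    - [0,0,0.01]
    - [0,0,0]
    - [0,0,0]
  grip: [1,1,1,1,1]

```text
time: 16.3
ee_pos: [0.6341, -0.0311, 0.12]
tcp_rot: [179.8, -0.1, -176.9]
wrist_force: [-0.0, -0.2, 0.4]
opening: 0.0854
grasp_force: 0.0
```

Request:
move_arm:
  offset:
    - [0,0,1.8]
    - [0,0,1.7]
    - [0,0,1.8]
    - [0,0,0]
    - [0,0,0]
  twist:
    - [0,0,0]
    - [0,0,0]
    - [0,0,0]
    - [0,0,0]
    - [0,0,0]
  grip: [1,1,1,1,1]

```text
time: 16.8
ee_pos: [0.635, -0.0318, 0.0691]
tcp_rot: [179.9, 0.1, -176.9]
wrist_force: [-0.1, -0.8, -0.2]
opening: 0.0853
grasp_force: 0.0
```

Request:
move_arm:
  offset:
    - [0,0,0]
    - [0,0,0]
    - [0,0,0]
    - [0,0,0]
    - [0,0,0]
  twist:
    - [0,0,0]
    - [0,0,0]
    - [0,0,0]
    - [0,0,0]
    - [0,0,0]
  grip: [0,0,0,0,0]
  force: 40

```text
time: 17.3
ee_pos: [0.6355, -0.0338, 0.0691]
tcp_rot: [-180.0, 0.1, -177.0]
wrist_force: [-1.9, -9.7, 9.3]
opening: 0.0317
grasp_force: 42.0
```

```bash
python3 -c "
from h import *
plan([],0)
p=viewer.camera('wrist');save(p,'w7')"
```

```text
now [ 0.6355 -0.0338  0.0691] [-1.80e+02  1.00e-01 -1.77e+02] t 17.3 F [-1.9 -9.7  9.3] open 0.0317 42.0 tiltfix xy [-0.001  0.002 -0.   ]
end [ 0.6355 -0.0338  0.0691] -177.0
```

Request:
move_arm:
  offset:
    - [0,-0.1,0]
    - [0.5,0,0]
    - [1,0,0]
    - [1.5,0,0]
    - [1.5,0,0]
  twist:
    - [0,0,0]
    - [0,0,0]
    - [0,0,0]
    - [0,0,0]
    - [0,0,0]
  grip: [0,0,0,0,0]

```text
time: 17.85
ee_pos: [0.5911, -0.036, 0.0691]
tcp_rot: [179.9, 0.2, -176.9]
wrist_force: [3.3, -1.6, 8.7]
opening: 0.0315
grasp_force: 42.3
```

Request:
move_arm:
  offset:
    - [2,0,0]
    - [2,0,0]
    - [2,0,0]
    - [2,0,0]
    - [2,0,0]
  twist:
    - [0,0,0]
    - [0,0,0]
    - [0,0,0]
    - [0,0,0]
    - [0,0,0]
  grip: [0,0,0,0,0]

```text
time: 18.35
ee_pos: [0.4909, -0.0408, 0.069]
tcp_rot: [179.9, 0.2, -176.9]
wrist_force: [3.4, 2.7, 9.9]
opening: 0.0316
grasp_force: 43.0
```

Request:
move_arm:
  offset:
    - [2,0,0]
    - [1.5,0,0]
    - [0.6,0,0]
    - [0,0,0]
  twist:
    - [0,0,0]
    - [0,0,0]
    - [0,0,0]
    - [0,0,0]
  grip: [0,0,0,0]

```text
time: 18.75
ee_pos: [0.4494, -0.0428, 0.0691]
tcp_rot: [179.8, 0.2, -176.9]
wrist_force: [-2.9, 5.4, 10.2]
opening: 0.0314
grasp_force: 43.4
```

Request:
move_arm:
  offset:
    - [0,0,0]
    - [0,0,0]
    - [0,0,0]
    - [0,0,-1]
    - [0,0,-3]
  twist:
    - [0,0,0]
    - [0,0,0]
    - [0,0,0]
    - [0,0,0]
    - [0,0,0]
  grip: [1,1,1,1,1]

```text
time: 19.25
ee_pos: [0.4478, -0.0431, 0.1059]
tcp_rot: [179.8, -0.3, -176.9]
wrist_force: [-0.2, -0.1, 0.0]
opening: 0.0852
grasp_force: 0.0
```

Request:
move_arm:
  offset:
    - [0,0,-4]
    - [0,0,-4]
    - [0,0,-1]
    - [0,0,0]
  twist:
    - [0,0,0]
    - [0,0,0]
    - [0,0,0]
    - [0,0,0]
  grip: [1,1,1,1]

```text
time: 19.65
ee_pos: [0.4502, -0.0435, 0.1995]
tcp_rot: [179.9, 0.2, -176.9]
wrist_force: [-1.0, -0.2, -0.1]
opening: 0.0854
grasp_force: 0.0
```

```bash
cat >> h.py <<'E'
O=np.array([.682,-.0316]);CY=2.75
def tray(x,y,draw=.186):
    c,s=np.cos(np.radians(CY)),np.sin(np.radians(CY));X=.108-draw+x
    return O+[c*X-s*y,s*X+c*y]
HUE={"loop_tool":None,"scraper":(105,125),"brayer":(50,80),"paddle":(0,5)}
def find_tool(p,o,t,hint,rad=.09):
    """handle axis by points of the handle's height, heading from the NN head side; returns handle mid"""
    w=cloud(p,o).reshape(-1,3);hsv=cv2.cvtColor(p["color"],cv2.COLOR_RGB2HSV).reshape(-1,3).astype(int)
    m=(np.hypot(w[:,0]-hint[0],w[:,1]-hint[1])<rad)&(w[:,2]>.010)&(w[:,2]<.028)
    if t=="loop_tool": m&=hsv[:,2]<130
    else:
        a,b=HUE[t];m&=(hsv[:,0]>=a)&(hsv[:,0]<=b)&(hsv[:,1]>110)
    q=w[m];q=q[q[:,2]>.014]
    r=cv2.minAreaRect(q[:,:2].astype(np.float32));B=cv2.boxPoints(r)
    e=B[1]-B[0] if np.linalg.norm(B[1]-B[0])>np.linalg.norm(B[2]-B[1]) else B[2]-B[1]
    return np.array(r[0]),sorted(np.round(r[1],4)),np.degrees(np.arctan2(e[1],e[0])),len(q),np.percentile(q[:,2],[5,50,95]).round(3)
E
python3 -c "
from h import *
o=bot.get_obs();p=viewer.camera('wrist');save(p,'w8')
a=viewer.camera('scene');b=viewer.camera('side');save(a,'scene2',1.5)
for t,hh in(('loop_tool',(.49,-.40)),('brayer',(.565,-.30)),('scraper',(.39,.29)),('paddle',(.575,.28))):
  for q in(a,b):
    try: print(t,*find_tool(q,None,t,hh))
    except Exception as e: print(t,e)
print(tray(0,0),tray(-.098,0))
plan([(.49,-.1,.18,183),(.46,-.38,.18,140)],1,step=4)
"
```

```text
loop_tool [ 0.51575035 -0.3745811 ] [np.float64(0.1079), np.float64(0.112)] -31.588158 177 [0.015 0.019 0.023]
loop_tool [ 0.4806841  -0.40111145] [np.float64(0.0251), np.float64(0.0898)] -30.671064 50 [0.015 0.021 0.026]
brayer [ 0.56040764 -0.30365711] [np.float64(0.021), np.float64(0.0818)] 27.029137 151 [0.016 0.02  0.023]
brayer [ 0.55563325 -0.29796532] [np.float64(0.0253), np.float64(0.0782)] 29.430157 84 [0.015 0.021 0.025]
scraper [0.37754571 0.30317485] [np.float64(0.0182), np.float64(0.0822)] -29.735216 78 [0.015 0.019 0.022]
scraper [0.37223795 0.30764839] [np.float64(0.0218), np.float64(0.082)] -29.91676 203 [0.016 0.021 0.024]
paddle [0.5675047  0.27748516] [np.float64(0.0258), np.float64(0.0831)] 28.247873 137 [0.015 0.019 0.022]
paddle [0.56169736 0.28219783] [np.float64(0.0246), np.float64(0.0824)] 25.04706 198 [0.015 0.021 0.024]
[ 0.60408983 -0.03534229] [ 0.50620268 -0.04004415]
now [ 0.4488 -0.0434  0.1959] [ 1.798e+02 -1.000e-01 -1.769e+02] t 19.8 F [-0.9  0.1 -0. ] open 0.0852 0.0 tiltfix xy [ 0.003 -0.002 -0.   ]
{"offset": [[-0.1, -0.1, 0.0], [0.0, -0.1, 0.1]
[... 1732 characters left out ...]
 [-0.2, -0.1, 0.1]], "twist": [[0, 0, -0.13], [0, 0, -0.12], [0, 0, -0.13], [0, 0, -0.13], [0, 0, -0.13]], "grip": [1, 1, 1, 1, 1]}
{"offset": [[-0.1, 0.0, 0.0], [-0.1, -0.1, 0.0], [-0.1, -0.1, 0.1], [-0.1, -0.1, 0.0], [0.6, -3.5, 0.0]], "twist": [[0, 0, -0.13], [0, 0, -0.13], [0, 0, -0.12], [0, 0, -0.13], [0, 0, 0.09]], "grip": [1, 1, 1, 1, 1]}
{"offset": [[0.2, -3.5, 0.0], [-0.1, -3.5, 0.0], [-0.4, -3.5, 0.0], [-0.8, -3.4, 0.0], [-1.1, -3.4, 0.0]], "twist": [[0, 0, 0.1], [0, 0, 0.09], [0, 0, 0.09], [0, 0, 0.1], [0, 0, 0.09]], "grip": [1, 1, 1, 1, 1]}
{"offset": [[-1.4, -3.2, 0.0], [-1.7, -3.1, 0.0]], "twist": [[0, 0, 0.1], [0, 0, 0.09]], "grip": [1, 1]}
end [ 0.4605 -0.3801  0.1799] 139.94
```

```bash
sed -i 's/^    o=bot.get_obs();p=np.array(o\["ee_pos"\]);yaw=o\["tcp_rot"\]\[2\]$/    o=bot.get_obs();p=np.array(o["ee_pos"]);yaw=o["tcp_rot"][2];yaw+=360*round((180+o["q"][0]-o["q"][5]-yaw)\/360)/' h.py
python3 -c "
from h import *
plan([(.481,-.401,.15,149)],1,step=3.8)
"
```

```text
now [ 0.4488 -0.0434  0.1959] [ 1.798e+02 -1.000e-01 -1.769e+02] t 19.8 F [-0.9  0.1 -0. ] open 0.0852 0.0 tiltfix xy [ 0.003 -0.002 -0.   ]
{"offset": [[-0.1, -3.6, 0.5], [-0.4, -3.6, 0.4], [-0.5, -3.5, 0.5], [-0.8, -3.5, 0.4], [-1.0, -3.5, 0.5]], "twist": [[0, 0, 0.06], [0, 0, 0.06], [0, 0, 0.06], [0, 0, 0.06], [0, 0, 0.06]], "grip": [1, 1, 1, 1, 1]}
{"offset": [[-1.2, -3.4, 0.5], [-1.3, -3.3, 0.4], [-1.6, -3.2, 0.5], [-1.8, -3.1, 0.4], [-1.9, -3.0, 0.5]], "twist": [[0, 0, 0.06], [0, 0, 0.06], [0, 0, 0.06], [0, 0, 0.06], [0, 0, 0.06]], "grip": [1, 1, 1, 1, 1]}
end [ 0.4808 -0.4005  0.1499] 148.72
```

View pics/w8.png

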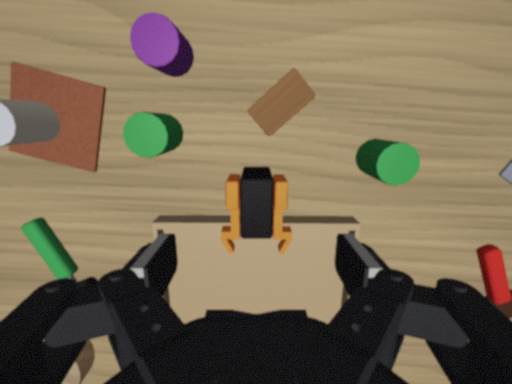

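Request:
move_arm:
  offset:
    - [-0.1,-3.6,0.5]
    - [-0.4,-3.6,0.4]
    - [-0.5,-3.5,0.5]
    - [-0.8,-3.5,0.4]
    - [-1.0,-3.5,0.5]
  twist:
    - [0,0,0.06]
    - [0,0,0.06]
    - [0,0,0.06]
    - [0,0,0.06]
    - [0,0,0.06]
  grip: [1,1,1,1,1]

```text
time: 20.3
ee_pos: [0.4648, -0.2236, 0.172]
tcp_rot: [179.8, -0.2, 165.8]
wrist_force: [0.8, 0.3, 0.6]
opening: 0.0855
grasp_force: 0.0
```

Request:
move_arm:
  offset:
    - [-1.2,-3.4,0.5]
    - [-1.3,-3.3,0.4]
    - [-1.6,-3.2,0.5]
    - [-1.8,-3.1,0.4]
    - [-1.9,-3.0,0.5]
  twist:
    - [0,0,0.06]
    - [0,0,0.06]
    - [0,0,0.06]
    - [0,0,0.06]
    - [0,0,0.06]
  grip: [1,1,1,1,1]

```text
time: 20.8
ee_pos: [0.4806, -0.4014, 0.1482]
tcp_rot: [179.9, -0.2, 148.6]
wrist_force: [0.3, 0.3, -0.2]
opening: 0.0855
grasp_force: 0.0
```

Request:
move_arm:
  offset:
    - [0,0,0]
    - [0,0,0]
  twist:
    - [0,0,0]
    - [0,0,0]
  grip: [1,1]

```text
time: 21.0
ee_pos: [0.4804, -0.4003, 0.1481]
tcp_rot: [179.8, -0.3, 148.7]
wrist_force: [-0.6, 0.3, 0.5]
opening: 0.0851
grasp_force: 0.0
```

```bash
cat >> h.py <<'E'
def pick(t,hint,z=.027):
    o=bot.get_obs();p=viewer.camera('wrist')
    c,s,a,n,zz=find_tool(p,o,t,hint,.07);print(t,c.round(4),s,round(a,1),n,zz)
    yaw=180+o["q"][0]-o["q"][5];a=a+180*round((yaw-a)/180)
    if abs(s[1]-.085)<.012: plan([(*c,.08,a,3),(*c,z,a,2.7)],1)
    return p,o
def place(x,y,z=.046,yaw=180+CY,carry=.13,handle=-.0175):
    g=tray(x+handle,y);plan([(*g,carry,yaw,3.8),(*g,z,yaw,2.2)],0)
E
python3 -c "
from h import *
p,o=pick('loop_tool',(.481,-.401));save(p,'w9')
print(bot.get_obs()['time'])
"
```

```text
loop_tool [ 0.4776 -0.401 ] [np.float64(0.022), np.float64(0.0836)] -27.8 1804 [0.017 0.02  0.021]
now [ 0.4807 -0.3998  0.1489] [179.9  -0.2 148.7] t 21.05 F [-0.5  0.6  1.4] open 0.0854 0.0 tiltfix xy [ 0.003 -0.004 -0.   ]
{"offset": [[0.1, -0.1, 2.3], [0.0, -0.1, 2.3], [0.1, -0.1, 2.3], [0.0, 0.0, 2.6], [0.0, 0.0, 2.7]], "twist": [[0, 0, -0.02], [0, 0, -0.02], [0, 0, -0.02], [0, 0, 0.0], [0, 0, 0.0]], "grip": [1, 1, 1, 1, 1]}
end [ 0.4774 -0.4013  0.0269] 152.18
21.05
```

Request:
move_arm:
  offset:
    - [0.1,-0.1,2.3]
    - [0,-0.1,2.3]
    - [0.1,-0.1,2.3]
    - [0,0,2.6]
    - [0,0,2.6]
  twist:
    - [0,0,-0.02]
    - [0,0,-0.02]
    - [0,0,-0.02]
    - [0,0,0]
    - [0,0,0]
  grip: [0.8,0.8,0.8,0.8,0.8]

```text
time: 21.55
ee_pos: [0.478, -0.4002, 0.0287]
tcp_rot: [179.9, -0.1, 152.3]
wrist_force: [0.1, -0.1, -0.5]
opening: 0.0682
grasp_force: 0.0
```

Request:
move_arm:
  offset:
    - [0,0,0]
    - [0,0,0]
    - [0,0,0]
    - [0,0,0]
    - [0,0,0]
  twist:
    - [0,0,0]
    - [0,0,0]
    - [0,0,0]
    - [0,0,0]
    - [0,0,0]
  grip: [0,0,0,0,0]
  force: 40

```text
time: 22.05
ee_pos: [0.4788, -0.4021, 0.0316]
tcp_rot: [179.9, 0.1, 152.2]
wrist_force: [-0.8, 1.6, 7.6]
opening: 0.0208
grasp_force: 40.0
```

Request:
move_arm:
  offset:
    - [0,0,-1]
    - [0,0,-2]
    - [0,0,-3]
    - [0,0,-4]
    - [0,0,0]
  twist:
    - [0,0,0]
    - [0,0,0]
    - [0,0,0]
    - [0,0,0]
    - [0,0,0]
  grip: [0,0,0,0,0]

```text
time: 22.55
ee_pos: [0.4797, -0.4035, 0.1365]
tcp_rot: [180.0, 0.4, 152.2]
wrist_force: [0.5, 0.2, 0.4]
opening: 0.021
grasp_force: 39.2
```

```bash
python3 -c "
from h import *
place(-.025,-.08)
"
```

```text
now [ 0.4797 -0.4035  0.1365] [180.    0.4 152.2] t 22.55 F [0.5 0.2 0.4] open 0.021 39.2 tiltfix xy [0.    0.008 0.   ]
{"offset": [[0.7, 3.7, 0.1], [0.5, 3.7, 0.1], [0.2, 3.7, 0.0], [0.0, 3.7, 0.1], [-0.3, 3.8, 0.1]], "twist": [[0, 0, -0.07], [0, 0, -0.06], [0, 0, -0.07], [0, 0, -0.07], [0, 0, -0.06]], "grip": [0, 0, 0, 0, 0]}
{"offset": [[-0.5, 3.7, 0.1], [-0.7, 3.6, 0.1], [-1.0, 3.6, 0.1], [0.0, 0.0, 2.1], [0.0, 0.0, 2.1]], "twist": [[0, 0, -0.07], [0, 0, -0.07], [0, 0, -0.06], [0, 0, 0.0], [0, 0, 0.0]], "grip": [0, 0, 0, 0, 0]}
{"offset": [[0.0, 0.0, 2.1], [0.0, 0.0, 2.1]], "twist": [[0, 0, 0.0], [0, 0, 0.0]], "grip": [0, 0]}
end [ 0.565  -0.1174  0.0455] 182.52
```

Request:
move_arm:
  offset:
    - [0.7,3.7,0.1]
    - [0.5,3.7,0.1]
    - [0.2,3.7,0.0]
    - [0.0,3.7,0.1]
    - [-0.3,3.8,0.1]
  twist:
    - [0,0,-0.07]
    - [0,0,-0.06]
    - [0,0,-0.07]
    - [0,0,-0.07]
    - [0,0,-0.06]
  grip: [0,0,0,0,0]

```text
time: 23.05
ee_pos: [0.5322, -0.2214, 0.1262]
tcp_rot: [179.9, -0.0, 171.2]
wrist_force: [-0.1, -1.0, -0.6]
opening: 0.021
grasp_force: 39.3
```

Request:
move_arm:
  offset:
    - [-0.5,3.7,0.1]
    - [-0.7,3.6,0.1]
    - [-1.0,3.6,0.1]
    - [0,0,0]
    - [0,0,0]
  twist:
    - [0,0,-0.07]
    - [0,0,-0.07]
    - [0,0,-0.06]
    - [0,0,0]
    - [0,0,0]
  grip: [0,0,0,0,0]

```text
time: 23.55
ee_pos: [0.5634, -0.1151, 0.1233]
tcp_rot: [179.9, -0.0, -177.4]
wrist_force: [-0.6, -0.0, -0.3]
opening: 0.0211
grasp_force: 39.3
```

```bash
python3 -c "
from h import *
place(-.025,-.08)
p=viewer.camera('wrist');save(p,'w10')
o=bot.get_obs();np.savez('/tmp/w10.npz',w=cloud(p,o),c=p['color'])
"
```

```text
now [ 0.5634 -0.1151  0.1233] [ 179.9   -0.  -177.4] t 23.55 F [-0.6 -0.  -0.3] open 0.0211 39.3 tiltfix xy [ 0.002 -0.    -0.   ]
{"offset": [[-0.2, -0.2, -0.7], [0.0, 0.0, 2.1], [0.0, 0.0, 2.1], [0.0, 0.0, 2.1], [0.0, 0.0, 2.1]], "twist": [[0, 0, 0.0], [0, 0, 0.0], [0, 0, 0.0], [0, 0, 0.0], [0, 0, 0.0]], "grip": [0, 0, 0, 0, 0]}
end [ 0.5655 -0.117   0.0463] 182.6
```

View pics/w10.png

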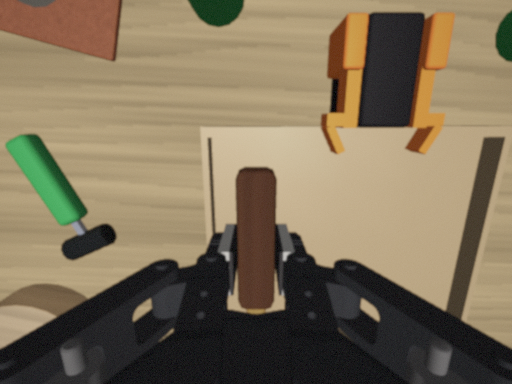

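```bash
python3 -c "
from h import *
d=np.load('/tmp/w10.npz');w=d['w']
for u,v in((203,180),(214,180),(230,160),(300,135),(300,128),(300,150),(256,190),(495,180),(480,180)): print(u,v,w[v,u].round(4))
print(tray(-.0425,-.115),tray(-.0985,-.02),tray(-.04,.115))
"
```

```text
203 180 [ 0.5439 -0.1587  0.0352]
214 180 [ 0.548  -0.1528  0.0156]
230 160 [ 0.5295 -0.1389  0.0161]
300 135 [ 0.505  -0.0835  0.0354]
300 128 [ 0.4997 -0.0844  0.0376]
300 150 [ 0.5184 -0.0791  0.0158]
256 190 [ 0.5302 -0.1167  0.1125]
495 180 [0.5336 0.077  0.0356]
480 180 [0.5364 0.0757 0.0233]
[ 0.56715625 -0.15224893] [ 0.50666282 -0.06004511] [0.55861841 0.07760615]
```

Request:
move_arm:
  offset:
    - [-0.2,-0.2,1.5]
    - [0,0,2]
    - [0,0,2]
    - [0,0,1.5]
    - [0,0,0.5]
  twist:
    - [0,0,0]
    - [0,0,0]
    - [0,0,0]
    - [0,0,0]
    - [0,0,0]
  grip: [0,0,0,0,0]

```text
time: 24.1
ee_pos: [0.5652, -0.1183, 0.0473]
tcp_rot: [179.8, -0.0, -177.6]
wrist_force: [-2.7, 1.7, 27.3]
opening: 0.0208
grasp_force: 42.5
```

Request:
move_arm:
  offset:
    - [0,0,0]
    - [0,0,0]
    - [0,0,0]
    - [0,0,-1]
    - [0,0,-2]
  twist:
    - [0,0,0]
    - [0,0,0]
    - [0,0,0]
    - [0,0,0]
    - [0,0,0]
  grip: [0.4,0.4,0.4,0.4,0.4]

```text
time: 24.6
ee_pos: [0.5645, -0.1175, 0.0774]
tcp_rot: [179.8, -0.2, -177.5]
wrist_force: [-0.4, -0.2, -0.8]
opening: 0.0343
grasp_force: 0.0
```

Request:
move_arm:
  offset:
    - [0,0,-3]
    - [0,0,-3]
    - [0,0,-1]
    - [0,0,0]
  twist:
    - [0,0,0]
    - [0,0,0]
    - [0,0,0]
    - [0,0,0]
  grip: [0.8,1,1,1]

```text
time: 25.0
ee_pos: [0.5662, -0.118, 0.1501]
tcp_rot: [179.9, 0.2, -177.5]
wrist_force: [0.2, -0.4, -0.3]
opening: 0.0855
grasp_force: 0.0
```

```bash
python3 -c "
from h import *
o=bot.get_obs();p=viewer.camera('wrist');save(p,'w11')
try: print(find_tool(p,o,'brayer',(.558,-.301),.09))
except Exception as e: print(e)
W=cloud(p,o).reshape(-1,3);m=(W[:,2]>.028)&(W[:,2]<.045)&(abs(W[:,0]-.57)<.06)&(abs(W[:,1]+.115)<.03);print(cv2.minAreaRect(W[m,:2].astype(np.float32)),np.median(W[m,2]))
plan([(.558,-.301,.15,208)],1)
"
```

```text
(array([ 0.56660002, -0.29282868]), [np.float64(0.0274), np.float64(0.1079)], np.float32(32.832436), 1923, array([0.015, 0.02 , 0.021]))
((0.569136917591095, -0.12074887752532959), (0.1210072711110115, 0.037203121930360794), 4.964426517486572) 0.03567780614507701
now [ 0.5656 -0.1178  0.1483] [ 179.9    0.  -177.5] t 25.05 F [ 0.   0.3 -0.3] open 0.0857 0.0 tiltfix xy [0.002 0.001 0.   ]
{"offset": [[0.3, -3.7, 0.0], [0.7, -3.6, -0.1], [0.9, -3.5, 0.0], [1.3, -3.4, 0.0], [1.6, -3.3, -0.1]], "twist": [[0, 0, -0.09], [0, 0, -0.09], [0, 0, -0.09], [0, 0, -0.09], [0, 0, -0.08]], "grip": [1, 1, 1, 1, 1]}
end [ 0.5576 -0.3007  0.1503] 207.74
```

Request:
move_arm:
  offset:
    - [0.3,-3.7,0.0]
    - [0.7,-3.6,-0.1]
    - [0.9,-3.5,0.0]
    - [1.3,-3.4,0.0]
    - [1.6,-3.3,-0.1]
  twist:
    - [0,0,-0.09]
    - [0,0,-0.09]
    - [0,0,-0.09]
    - [0,0,-0.09]
    - [0,0,-0.08]
  grip: [1,1,1,1,1]

```text
time: 25.55
ee_pos: [0.5564, -0.3017, 0.1473]
tcp_rot: [179.7, -0.0, -152.0]
wrist_force: [1.0, -0.0, 0.4]
opening: 0.0855
grasp_force: 0.0
```

Request:
move_arm:
  offset:
    - [0,0,0]
    - [0,0,0]
  twist:
    - [0,0,0]
    - [0,0,0]
  grip: [1,1]

```text
time: 25.75
ee_pos: [0.5565, -0.301, 0.1475]
tcp_rot: [179.7, -0.0, -152.4]
wrist_force: [-1.1, 0.1, 0.2]
opening: 0.0853
grasp_force: 0.0
```

```bash
python3 -c "
from h import *
p,o=pick('brayer',(.558,-.301));save(p,'w12')
"
```

```text
brayer [ 0.555  -0.3021] [np.float64(0.0194), np.float64(0.0816)] 26.9 1622 [0.018 0.02  0.021]
now [ 0.5567 -0.3003  0.1479] [ 179.7   -0.  -152.3] t 25.8 F [ 0.1  0.2 -0.3] open 0.0851 0.0 tiltfix xy [ 0.005 -0.    -0.   ]
{"offset": [[0.1, 0.0, 2.3], [0.1, -0.1, 2.2], [0.0, 0.0, 2.3], [0.0, 0.0, 2.6], [0.0, 0.0, 2.7]], "twist": [[0, 0, 0.0], [0, 0, 0.01], [0, 0, 0.0], [0, 0, 0.0], [0, 0, 0.0]], "grip": [1, 1, 1, 1, 1]}
end [ 0.5554 -0.3021  0.0269] 207.1
```

Request:
move_arm:
  offset:
    - [0.1,0,2.3]
    - [0.1,-0.1,2.3]
    - [0,0,2.3]
    - [0,0,2.6]
    - [0,0,2.5]
  twist:
    - [0.004,0,0]
    - [0,0,0.01]
    - [0,0,0]
    - [0,0,0]
    - [0,0,0]
  grip: [0.8,0.8,0.8,0.8,0.8]

```text
time: 26.3
ee_pos: [0.556, -0.3009, 0.0281]
tcp_rot: [-179.9, 0.0, -152.8]
wrist_force: [-0.2, -0.0, -0.1]
opening: 0.0684
grasp_force: 0.0
```

Request:
move_arm:
  offset:
    - [0,0,0]
    - [0,0,0]
    - [0,0,0]
    - [0,0,0]
    - [0,0,0]
  twist:
    - [0,0,0]
    - [0,0,0]
    - [0,0,0]
    - [0,0,0]
    - [0,0,0]
  grip: [0,0,0,0,0]
  force: 40

```text
time: 26.8
ee_pos: [0.5571, -0.3027, 0.0315]
tcp_rot: [-179.8, 0.2, -152.8]
wrist_force: [-0.3, 2.0, 6.3]
opening: 0.0205
grasp_force: 40.6
```

Request:
move_arm:
  offset:
    - [0,0,-1]
    - [0,0,-2]
    - [0,0,-3]
    - [0,0,-4]
    - [0,0,0]
  twist:
    - [0,0,0]
    - [0,0,0]
    - [0,0,0]
    - [0,0,0]
    - [0,0,0]
  grip: [0,0,0,0,0]

```text
time: 27.3
ee_pos: [0.5579, -0.3035, 0.1365]
tcp_rot: [-179.5, 0.3, -152.8]
wrist_force: [0.2, -0.8, 0.2]
opening: 0.021
grasp_force: 39.7
```

```bash
python3 -c "
from h import *
place(-.025,-.027,.049)
"
```

```text
now [ 0.5579 -0.3035  0.1365] [-179.5    0.3 -152.8] t 27.3 F [ 0.2 -0.8  0.2] open 0.021 39.7 tiltfix xy [-0.009  0.006 -0.   ]
{"offset": [[-1.6, 3.0, 0.1], [-1.5, 3.1, 0.1], [-1.2, 3.2, 0.1], [-1.1, 3.2, 0.1], [-0.8, 3.3, 0.1]], "twist": [[0, 0, 0.06], [0, 0, 0.06], [0, 0, 0.06], [0, 0, 0.06], [0, 0, 0.06]], "grip": [0, 0, 0, 0, 0]}
{"offset": [[-0.7, 3.4, 0.1], [-0.4, 3.4, 0.1], [0.0, 0.0, 2.0], [0.0, 0.0, 2.0], [0.0, 0.0, 2.0]], "twist": [[0, 0, 0.07], [0, 0, 0.06], [0, 0, 0.0], [0, 0, 0.0], [0, 0, 0.0]], "grip": [0, 0, 0, 0, 0]}
{"offset": [[0.0, 0.0, 2.1]], "twist": [[0, 0, 0.0]], "grip": [0]}
end [ 0.5627 -0.0643  0.0485] 182.51
```

Request:
move_arm:
  offset:
    - [-1.6,3.0,0]
    - [-1.5,3.1,0]
    - [-1.2,3.2,0]
    - [-1.1,3.2,0]
    - [-0.8,3.3,0]
  twist:
    - [0,0,0.06]
    - [0,0,0.06]
    - [0,0,0.06]
    - [0,0,0.06]
    - [0,0,0.06]
  grip: [0,0,0,0,0]

```text
time: 27.8
ee_pos: [0.5591, -0.1308, 0.1295]
tcp_rot: [-179.9, 0.1, -170.2]
wrist_force: [0.5, 0.2, -1.7]
opening: 0.0206
grasp_force: 39.8
```

Request:
move_arm:
  offset:
    - [-0.7,3.4,0]
    - [-0.4,3.4,0]
    - [0,0,0]
    - [0,0,0]
  twist:
    - [0,0,0.07]
    - [0,0,0.06]
    - [0,0,0]
    - [0,0,0]
  grip: [0,0,0,0]

```text
time: 28.2
ee_pos: [0.5607, -0.0626, 0.1295]
tcp_rot: [-179.9, 0.1, -177.4]
wrist_force: [0.2, -0.2, -1.0]
opening: 0.0204
grasp_force: 39.8
```

```bash
python3 -c "
from h import *
g=tray(-.0425,-.027);plan([(*g,.11,182.75),(*g,.049,182.75,2.1)],0)
o=bot.get_obs();p=viewer.camera('wrist');print(find_tool(p,o,'brayer',g,.06) if 0 else '')
W=cloud(p,o).reshape(-1,3);hsv=cv2.cvtColor(p['color'],cv2.COLOR_RGB2HSV).reshape(-1,3)
m=(hsv[:,0]>50)&(hsv[:,0]<80)&(hsv[:,1]>110)&(np.hypot(W[:,0]-g[0],W[:,1]-g[1])<.07)&(W[:,2]>.08);print(m.sum(),cv2.minAreaRect(W[m,:2].astype(np.float32)),np.median(W[m,2]))
"
```

```text
now [ 0.5607 -0.0626  0.1295] [-1.799e+02  1.000e-01 -1.774e+02] t 28.2 F [ 0.2 -0.2 -1. ] open 0.0204 39.8 tiltfix xy [-0.001  0.002 -0.   ]
{"offset": [[-0.2, -0.2, 2.0], [0.0, 0.0, 2.0], [0.0, 0.0, 2.0], [0.0, 0.0, 2.1]], "twist": [[0, 0, 0.0], [0, 0, 0.0], [0, 0, 0.0], [0, 0, 0.0]], "grip": [0, 0, 0, 0]}
end [ 0.5628 -0.0645  0.0485] 182.64

5169 ((0.5551924109458923, -0.055848486721515656), (0.07119927555322647, 0.08445580303668976), 50.138668060302734) 0.11796134144008688
```

Request:
move_arm:
  offset:
    - [-0.2,-0.2,2]
    - [0,0,2]
    - [0,0,2]
    - [0,0,1.6]
    - [0,0,0.4]
  twist:
    - [0,0,0]
    - [0,0,0]
    - [0,0,0]
    - [0,0,0]
    - [0,0,0]
  grip: [0,0,0,0,0]

```text
time: 28.75
ee_pos: [0.5618, -0.0662, 0.0474]
tcp_rot: [-179.9, -0.1, -177.5]
wrist_force: [-4.2, -0.1, 14.9]
opening: 0.0208
grasp_force: 41.9
```

Request:
move_arm:
  offset:
    - [0,0,0]
    - [0,0,0]
    - [0,0,0]
    - [0,0,-1]
    - [0,0,-2]
  twist:
    - [0,0,0]
    - [0,0,0]
    - [0,0,0]
    - [0,0,0]
    - [0,0,0]
  grip: [0.4,0.4,0.4,0.4,0.4]

```text
time: 29.25
ee_pos: [0.5623, -0.065, 0.0793]
tcp_rot: [-180.0, -0.0, -177.5]
wrist_force: [-0.5, -0.2, 0.0]
opening: 0.0341
grasp_force: 0.0
```

Request:
move_arm:
  offset:
    - [0,0,-3]
    - [0,0,-3]
    - [0,0,-3]
    - [0,0,0]
    - [0,0,0]
  twist:
    - [0,0,0]
    - [0,0,0]
    - [0,0,0]
    - [0,0,0]
    - [0,0,0]
  grip: [0.6,1,1,1,1]

```text
time: 29.75
ee_pos: [0.5633, -0.0649, 0.1708]
tcp_rot: [-179.9, 0.2, -177.5]
wrist_force: [-0.7, -0.9, -0.6]
opening: 0.0856
grasp_force: 0.0
```

```bash
python3 -c "
from h import *
p=viewer.camera('wrist');save(p,'w13')
plan([(.5645,.28,.15,207)],1,step=4)
"
```

```text
now [ 0.5628 -0.0649  0.1696] [-1.799e+02  1.000e-01 -1.775e+02] t 29.8 F [-0.4  0.   0.1] open 0.0855 0.0 tiltfix xy [-0.001  0.002 -0.   ]
{"offset": [[-0.2, 3.8, 0.2], [-0.4, 3.8, 0.2], [-0.5, 3.8, 0.3], [-0.7, 3.8, 0.2], [-0.9, 3.7, 0.2]], "twist": [[0, 0, -0.05], [0, 0, -0.04], [0, 0, -0.05], [0, 0, -0.05], [0, 0, -0.05]], "grip": [1, 1, 1, 1, 1]}
{"offset": [[-1.1, 3.7, 0.2], [-1.3, 3.6, 0.2], [-1.4, 3.6, 0.2], [-1.6, 3.5, 0.3]], "twist": [[0, 0, -0.04], [0, 0, -0.05], [0, 0, -0.05], [0, 0, -0.05]], "grip": [1, 1, 1, 1]}
end [0.5646 0.2804 0.1496] 207.17
```

View pics/w13.png

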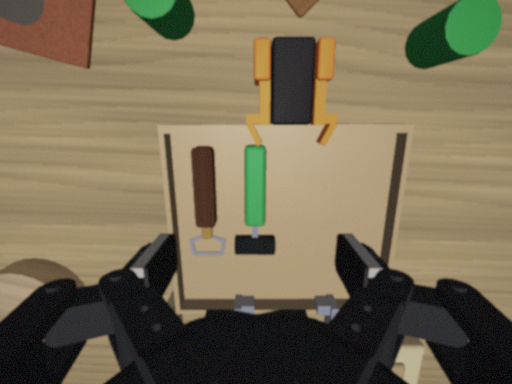

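Request:
move_arm:
  offset:
    - [-0.2,3.8,0.2]
    - [-0.4,3.8,0.2]
    - [-0.5,3.8,0.3]
    - [-0.7,3.8,0.2]
    - [-0.9,3.7,0.2]
  twist:
    - [0,0,-0.05]
    - [0,0,-0.04]
    - [0,0,-0.05]
    - [0,0,-0.05]
    - [0,0,-0.05]
  grip: [1,1,1,1,1]

```text
time: 30.3
ee_pos: [0.5627, 0.1278, 0.1569]
tcp_rot: [-179.9, -0.0, -163.6]
wrist_force: [0.9, 0.4, 0.5]
opening: 0.0857
grasp_force: 0.0
```

Request:
move_arm:
  offset:
    - [-1.1,3.7,0.2]
    - [-1.3,3.6,0.2]
    - [-1.4,3.6,0.2]
    - [-1.6,3.5,0.3]
    - [0,0,0]
  twist:
    - [0,0,-0.04]
    - [0,0,-0.05]
    - [0,0,-0.05]
    - [0,0,-0.05]
    - [0,0,0]
  grip: [1,1,1,1,1]

```text
time: 30.8
ee_pos: [0.5633, 0.284, 0.1466]
tcp_rot: [-180.0, -0.1, -152.5]
wrist_force: [-0.1, -0.1, -0.1]
opening: 0.0856
grasp_force: 0.0
```

Request:
move_arm:
  offset:
    - [0,0,0]
  twist:
    - [0,0,0]
  grip: [1]

```text
time: 30.9
ee_pos: [0.5638, 0.2808, 0.1474]
tcp_rot: [-179.9, -0.1, -152.8]
wrist_force: [0.6, -0.8, -0.1]
opening: 0.0856
grasp_force: 0.0
```

```bash
python3 -c "
from h import *
p,o=pick('paddle',(.5645,.28));save(p,'w14')
"
```

```text
paddle [0.5637 0.2802] [np.float64(0.0215), np.float64(0.0863)] 27.0 1706 [0.018 0.02  0.021]
now [0.5642 0.28   0.1479] [-1.799e+02 -1.000e-01 -1.528e+02] t 30.95 F [-0.1  0.   0.6] open 0.0856 0.0 tiltfix xy [-0.002 -0.001  0.   ]
{"offset": [[0.0, 0.0, 2.3], [0.0, 0.0, 2.2], [0.0, 0.0, 2.3], [0.0, 0.0, 2.6], [0.0, 0.0, 2.7]], "twist": [[0, 0, 0.0], [0, 0, 0.0], [0, 0, 0.0], [0, 0, 0.0], [0, 0, 0.0]], "grip": [1, 1, 1, 1, 1]}
end [0.5642 0.28   0.0269] 207.17
```

Request:
move_arm:
  offset:
    - [0,0,2.3]
    - [0,0,2.3]
    - [0,0,2.3]
    - [0,0,2.6]
    - [0,0,2.5]
  twist:
    - [0,0,0]
    - [0,0,0]
    - [0,0,0]
    - [0,0,0]
    - [0,0,0]
  grip: [0.8,0.8,0.8,0.8,0.8]

```text
time: 31.45
ee_pos: [0.5649, 0.2786, 0.028]
tcp_rot: [-179.9, 0.0, -153.0]
wrist_force: [-0.9, 0.4, -1.2]
opening: 0.0684
grasp_force: 0.0
```

Request:
move_arm:
  offset:
    - [0,0,0]
    - [0,0,0]
    - [0,0,0]
    - [0,0,0]
    - [0,0,0]
  twist:
    - [0,0,0]
    - [0,0,0]
    - [0,0,0]
    - [0,0,0]
    - [0,0,0]
  grip: [0,0,0,0,0]
  force: 40

```text
time: 31.95
ee_pos: [0.5658, 0.2803, 0.031]
tcp_rot: [-179.9, 0.2, -152.9]
wrist_force: [-0.1, -1.9, 6.9]
opening: 0.0211
grasp_force: 40.1
```

Request:
move_arm:
  offset:
    - [0,0,-1]
    - [0,0,-2]
    - [0,0,-3]
    - [0,0,-4]
    - [0,0,0]
  twist:
    - [0,0,0]
    - [0,0,0]
    - [0,0,0]
    - [0,0,0]
    - [0,0,0]
  grip: [0,0,0,0,0]

```text
time: 32.45
ee_pos: [0.5666, 0.2814, 0.1361]
tcp_rot: [-179.9, 0.6, -152.8]
wrist_force: [0.3, 0.5, -1.0]
opening: 0.0208
grasp_force: 39.2
```

Request:
move_arm:
  offset:
    - [0,0,0]
  twist:
    - [0,0,0]
  grip: [0]

```text
time: 32.55
ee_pos: [0.5652, 0.2806, 0.1307]
tcp_rot: [-179.9, 0.2, -152.8]
wrist_force: [0.4, -0.2, -1.6]
opening: 0.0205
grasp_force: 39.2
```

```bash
python3 -c "
from h import *
place(-.025,.027,.049)
"
```

```text
now [0.5652 0.2806 0.1307] [-179.9    0.2 -152.8] t 32.55 F [ 0.4 -0.2 -1.6] open 0.0205 39.2 tiltfix xy [-0.002  0.004 -0.   ]
{"offset": [[1.7, -3.2, 0.0], [1.6, -3.3, 0.0], [1.3, -3.4, 0.0], [1.2, -3.4, 0.0], [1.0, -3.5, 0.0]], "twist": [[0, 0, 0.05], [0, 0, 0.06], [0, 0, 0.05], [0, 0, 0.05], [0, 0, 0.06]], "grip": [0, 0, 0, 0, 0]}
{"offset": [[0.8, -3.6, 0.1], [0.6, -3.6, 0.0], [0.5, -3.6, 0.0], [0.0, 0.0, 2.0], [0.0, 0.0, 2.0]], "twist": [[0, 0, 0.05], [0, 0, 0.05], [0, 0, 0.06], [0, 0, 0.0], [0, 0, 0.0]], "grip": [0, 0, 0, 0, 0]}
{"offset": [[0.0, 0.0, 2.1], [0.0, 0.0, 2.0]], "twist": [[0, 0, 0.0], [0, 0, 0.0]], "grip": [0, 0]}
end [ 0.5601 -0.0108  0.0487] 182.53
```

Request:
move_arm:
  offset:
    - [1.7,-3.2,0.0]
    - [1.6,-3.3,0.0]
    - [1.3,-3.4,0.0]
    - [1.2,-3.4,0.0]
    - [1.0,-3.5,0.0]
  twist:
    - [0,0,0.05]
    - [0,0,0.06]
    - [0,0,0.05]
    - [0,0,0.05]
    - [0,0,0.06]
  grip: [0,0,0,0,0]

```text
time: 33.05
ee_pos: [0.5607, 0.0972, 0.1278]
tcp_rot: [-179.9, -0.1, -168.4]
wrist_force: [-0.5, 0.6, -2.0]
opening: 0.0208
grasp_force: 39.2
```

Request:
move_arm:
  offset:
    - [0.8,-3.6,0.1]
    - [0.6,-3.6,0.0]
    - [0.5,-3.6,0.0]
    - [0,0,0]
    - [0,0,0]
  twist:
    - [0,0,0.05]
    - [0,0,0.05]
    - [0,0,0.06]
    - [0,0,0]
    - [0,0,0]
  grip: [0,0,0,0,0]

```text
time: 33.55
ee_pos: [0.5589, -0.0117, 0.1272]
tcp_rot: [-180.0, -0.0, -177.5]
wrist_force: [0.2, -0.2, -0.7]
opening: 0.0208
grasp_force: 39.4
```

```bash
python3 -c "
from h import *
g=tray(-.0425,.027);plan([(*g,.11,182.75),(*g,.049,182.75,2.1)],0)
o=bot.get_obs();p=viewer.camera('wrist');save(p,'w15')
W=cloud(p,o).reshape(-1,3);hsv=cv2.cvtColor(p['color'],cv2.COLOR_RGB2HSV).reshape(-1,3)
m=(hsv[:,0]<6)&(hsv[:,1]>110)&(np.hypot(W[:,0]-g[0],W[:,1]-g[1])<.07)&(W[:,2]>.08);print(m.sum(),cv2.minAreaRect(W[m,:2].astype(np.float32)),np.median(W[m,2]))
"
```

```text
now [ 0.5589 -0.0117  0.1272] [-180.    -0.  -177.5] t 33.55 F [ 0.2 -0.2 -0.7] open 0.0208 39.4 tiltfix xy [-0.001 -0.     0.   ]
{"offset": [[-0.1, 0.1, 1.7], [0.0, 0.0, 2.0], [0.0, 0.0, 2.1], [0.0, 0.0, 2.0]], "twist": [[0, 0, -0.01], [0, 0, 0.0], [0, 0, 0.0], [0, 0, 0.0]], "grip": [0, 0, 0, 0]}
end [ 0.5599 -0.0107  0.0492] 183.03
5440 ((0.5609097480773926, -0.005347408354282379), (0.07442652434110641, 0.08139681816101074), 59.449195861816406) 0.11606032294280905
```

Request:
move_arm:
  offset:
    - [-0.1,0.1,2]
    - [0,0,2]
    - [0,0,2]
    - [0,0,1.4]
    - [0,0,0.4]
  twist:
    - [0,0,0]
    - [0,0,0]
    - [0,0,0]
    - [0,0,0]
    - [0,0,0]
  grip: [0,0,0,0,0]

```text
time: 34.1
ee_pos: [0.5596, -0.0092, 0.0483]
tcp_rot: [-180.0, -0.1, -177.4]
wrist_force: [-0.5, -0.3, -0.6]
opening: 0.0209
grasp_force: 39.4
```

Request:
move_arm:
  offset:
    - [0,0,0]
    - [0,0,0]
    - [0,0,0]
    - [0,0,-1]
    - [0,0,-2]
  twist:
    - [0,0,0]
    - [0,0,0]
    - [0,0,0]
    - [0,0,0]
    - [0,0,0]
  grip: [0.4,0.4,0.4,0.4,0.4]

```text
time: 34.6
ee_pos: [0.5599, -0.0102, 0.0803]
tcp_rot: [-179.9, -0.0, -177.5]
wrist_force: [-0.7, -0.3, -0.1]
opening: 0.0345
grasp_force: 0.0
```

Request:
move_arm:
  offset:
    - [0,0,-3]
    - [0,0,-3]
    - [0,0,-3]
    - [0,0,0]
    - [0,0,0]
  twist:
    - [0,0,0]
    - [0,0,0]
    - [0,0,0]
    - [0,0,0]
    - [0,0,0]
  grip: [0.6,1,1,1,1]

```text
time: 35.1
ee_pos: [0.5609, -0.0101, 0.1718]
tcp_rot: [-179.9, 0.2, -177.5]
wrist_force: [-0.5, 0.0, 0.1]
opening: 0.0855
grasp_force: 0.0
```

```bash
python3 -c "
from h import *
p=viewer.camera('side')
print(find_tool(p,None,'scraper',(.375,.305)))
plan([(.376,.305,.15,150)],1,step=3.8)
"
```

```text
(array([0.3717185 , 0.30789241]), [np.float64(0.0212), np.float64(0.083)], np.float32(-30.10038), 206, array([0.016, 0.021, 0.024]))
now [ 0.5604 -0.0101  0.1705] [-1.799e+02  1.000e-01 -1.775e+02] t 35.15 F [-0.9 -0.1  0.4] open 0.0857 0.0 tiltfix xy [-0.001  0.002 -0.   ]
{"offset": [[1.7, 3.2, 0.2], [1.9, 3.2, 0.2], [2.0, 3.0, 0.2], [2.3, 2.9, 0.2], [2.4, 2.7, 0.2]], "twist": [[0, 0, 0.06], [0, 0, 0.05], [0, 0, 0.06], [0, 0, 0.06], [0, 0, 0.05]], "grip": [1, 1, 1, 1, 1]}
{"offset": [[2.5, 2.7, 0.2], [2.7, 2.4, 0.2], [2.8, 2.3, 0.2], [2.9, 2.2, 0.2], [3.1, 2.0, 0.3]], "twist": [[0, 0, 0.06], [0, 0, 0.06], [0, 0, 0.05], [0, 0, 0.06], [0, 0, 0.06]], "grip": [1, 1, 1, 1, 1]}
end [0.3761 0.305  0.1495] 149.86
```

Request:
move_arm:
  offset:
    - [1.7,3.2,0.2]
    - [1.9,3.2,0.2]
    - [2.0,3.0,0.2]
    - [2.3,2.9,0.2]
    - [2.4,2.7,0.2]
  twist:
    - [0,0,0.06]
    - [0,0,0.05]
    - [0,0,0.06]
    - [0,0,0.06]
    - [0,0,0.05]
  grip: [1,1,1,1,1]

```text
time: 35.65
ee_pos: [0.4663, 0.1482, 0.1588]
tcp_rot: [-179.9, 0.0, 166.3]
wrist_force: [-0.1, -0.1, 0.0]
opening: 0.0851
grasp_force: 0.0
```

Request:
move_arm:
  offset:
    - [2.5,2.7,0.2]
    - [2.7,2.4,0.2]
    - [2.8,2.3,0.2]
    - [2.9,2.2,0.2]
    - [3.1,2.0,0.3]
  twist:
    - [0,0,0.06]
    - [0,0,0.06]
    - [0,0,0.05]
    - [0,0,0.06]
    - [0,0,0.06]
  grip: [1,1,1,1,1]

```text
time: 36.15
ee_pos: [0.3748, 0.3058, 0.1477]
tcp_rot: [-179.9, 0.1, 149.7]
wrist_force: [1.4, -0.2, 0.2]
opening: 0.0857
grasp_force: 0.0
```

Request:
move_arm:
  offset:
    - [0,0,0]
    - [0,0,0]
  twist:
    - [0,0,0]
    - [0,0,0]
  grip: [1,1]

```text
time: 36.35
ee_pos: [0.3753, 0.3051, 0.1477]
tcp_rot: [-179.9, 0.1, 150.0]
wrist_force: [0.7, -0.7, -0.5]
opening: 0.0855
grasp_force: 0.0
```

```bash
python3 -c "
from h import *
p,o=pick('scraper',(.375,.305));save(p,'w16')
"
```

```text
scraper [0.3719 0.3059] [np.float64(0.0199), np.float64(0.0827)] -29.1 1665 [0.018 0.02  0.021]
now [0.3758 0.3046 0.1479] [-1.799e+02  1.000e-01  1.499e+02] t 36.4 F [ 0.3  0.6 -0.5] open 0.0855 0.0 tiltfix xy [-0.002  0.002 -0.   ]
{"offset": [[0.1, 0.0, 2.3], [0.2, -0.1, 2.2], [0.1, 0.0, 2.3], [0.0, 0.0, 2.6], [0.0, 0.0, 2.7]], "twist": [[0, 0, -0.01], [0, 0, 0.0], [0, 0, -0.01], [0, 0, 0.0], [0, 0, 0.0]], "grip": [1, 1, 1, 1, 1]}
end [0.3718 0.3057 0.0269] 151.09
```

Request:
move_arm:
  offset:
    - [0.1,0,2.3]
    - [0.2,-0.1,2.3]
    - [0.1,0,2.3]
    - [0,0,2.6]
    - [0,0,2.5]
  twist:
    - [0,0,-0.01]
    - [0,0,0]
    - [0,0,-0.01]
    - [0,0,0]
    - [0,0,0]
  grip: [0.8,0.8,0.8,0.8,0.8]

```text
time: 36.9
ee_pos: [0.3729, 0.3047, 0.0275]
tcp_rot: [-180.0, 0.1, 150.9]
wrist_force: [-0.3, 0.1, 0.2]
opening: 0.0683
grasp_force: 0.0
```

Request:
move_arm:
  offset:
    - [0,0,0]
    - [0,0,0]
    - [0,0,0]
    - [0,0,0]
    - [0,0,0]
  twist:
    - [0,0,0]
    - [0,0,0]
    - [0,0,0]
    - [0,0,0]
    - [0,0,0]
  grip: [0,0,0,0,0]
  force: 40

```text
time: 37.4
ee_pos: [0.3733, 0.3064, 0.0303]
tcp_rot: [179.9, 0.2, 151.0]
wrist_force: [0.5, -2.6, 6.4]
opening: 0.0209
grasp_force: 40.3
```

Request:
move_arm:
  offset:
    - [0,0,-1]
    - [0,0,-2]
    - [0,0,-3]
    - [0,0,-4]
    - [0,0,0]
  twist:
    - [0,0,0]
    - [0,0,0]
    - [0,0,0]
    - [0,0,0]
    - [0,0,0]
  grip: [0,0,0,0,0]

```text
time: 37.9
ee_pos: [0.3738, 0.3076, 0.1348]
tcp_rot: [179.6, 0.3, 151.0]
wrist_force: [0.3, 0.5, -0.8]
opening: 0.021
grasp_force: 39.4
```

Request:
move_arm:
  offset:
    - [0,0,0]
  twist:
    - [0,0,0]
  grip: [0]

```text
time: 38.0
ee_pos: [0.3726, 0.3066, 0.1301]
tcp_rot: [179.9, 0.2, 151.0]
wrist_force: [-1.0, -0.5, -0.7]
opening: 0.0207
grasp_force: 39.4
```

```bash
python3 -c "
from h import *
place(-.025,.08,.049)
"
```

```text
now [0.3726 0.3066 0.1301] [179.9   0.2 151. ] t 38.0 F [-1.  -0.5 -0.7] open 0.0207 39.4 tiltfix xy [0.002 0.003 0.   ]
{"offset": [[-3.2, -1.6, 0.0], [-3.1, -1.7, 0.0], [-3.1, -2.0, 0.0], [-2.8, -2.1, 0.0], [-2.8, -2.3, 0.0]], "twist": [[0, 0, -0.06], [0, 0, -0.06], [0, 0, -0.06], [0, 0, -0.07], [0, 0, -0.06]], "grip": [0, 0, 0, 0, 0]}
{"offset": [[-2.6, -2.5, 0.0], [-2.4, -2.6, 0.0], [-2.3, -2.8, 0.0], [-2.1, -2.9, 0.0], [0.0, 0.0, 2.0]], "twist": [[0, 0, -0.06], [0, 0, -0.06], [0, 0, -0.06], [0, 0, -0.06], [0, 0, 0.0]], "grip": [0, 0, 0, 0, 0]}
{"offset": [[0.0, 0.0, 2.1], [0.0, 0.0, 2.0], [0.0, 0.0, 2.0]], "twist": [[0, 0, 0.0], [0, 0, 0.0], [0, 0, 0.0]], "grip": [0, 0, 0]}
end [0.558  0.0424 0.0491] 182.54
```

Request:
move_arm:
  offset:
    - [-3.2,-1.6,0.0]
    - [-3.1,-1.7,0.0]
    - [-3.1,-2.0,0.0]
    - [-2.8,-2.1,0.0]
    - [-2.8,-2.3,0.0]
  twist:
    - [0,0,-0.06]
    - [0,0,-0.06]
    - [0,0,-0.06]
    - [0,0,-0.07]
    - [0,0,-0.06]
  grip: [0,0,0,0,0]

```text
time: 38.5
ee_pos: [0.4752, 0.1581, 0.1278]
tcp_rot: [-179.9, -0.0, 168.9]
wrist_force: [2.0, 0.7, -1.0]
opening: 0.0208
grasp_force: 39.4
```

Request:
move_arm:
  offset:
    - [-2.6,-2.5,0.0]
    - [-2.4,-2.6,0.0]
    - [-2.3,-2.8,0.0]
    - [-2.1,-2.9,0.0]
    - [0,0,0]
  twist:
    - [0,0,-0.06]
    - [0,0,-0.06]
    - [0,0,-0.06]
    - [0,0,-0.06]
    - [0,0,0]
  grip: [0,0,0,0,0]

```text
time: 39.0
ee_pos: [0.5585, 0.0389, 0.1275]
tcp_rot: [-179.9, -0.0, -177.6]
wrist_force: [-0.1, 0.4, -1.2]
opening: 0.0208
grasp_force: 39.4
```

Request:
move_arm:
  offset:
    - [0,0,0]
  twist:
    - [0,0,0]
  grip: [0]

```text
time: 39.1
ee_pos: [0.557, 0.0413, 0.1278]
tcp_rot: [-179.9, -0.1, -177.6]
wrist_force: [-0.6, 0.6, -1.4]
opening: 0.021
grasp_force: 39.4
```

```bash
python3 -c "
from h import *
g=tray(-.0425,.08);plan([(*g,.11,182.75),(*g,.0485,182.75,2.1)],0)
"
```

```text
now [0.557  0.0413 0.1278] [-1.799e+02 -1.000e-01 -1.776e+02] t 39.1 F [-0.6  0.6 -1.4] open 0.021 39.4 tiltfix xy [-0.001 -0.001  0.   ]
{"offset": [[-0.1, 0.1, 1.8], [0.0, 0.0, 2.0], [0.0, 0.0, 2.1], [0.0, 0.0, 2.0]], "twist": [[0, 0, -0.01], [0, 0, 0.0], [0, 0, 0.0], [0, 0, 0.0]], "grip": [0, 0, 0, 0]}
end [0.558  0.0423 0.0488] 182.99
```

Request:
move_arm:
  offset:
    - [-0.1,0.1,2]
    - [0,0,2]
    - [0,0,2]
    - [0,0,1.5]
    - [0,0,0.4]
  twist:
    - [0,0,0]
    - [0,0,0]
    - [0,0,0]
    - [0,0,0]
    - [0,0,0]
  grip: [0,0,0,0,0]

```text
time: 39.6
ee_pos: [0.5571, 0.0435, 0.0481]
tcp_rot: [-179.9, -0.1, -177.4]
wrist_force: [-0.4, 0.6, -1.1]
opening: 0.0209
grasp_force: 39.4
```

Request:
move_arm:
  offset:
    - [0,0,0]
    - [0,0,0]
    - [0,0,0]
    - [0,0,-1]
    - [0,0,-2]
  twist:
    - [0,0,0]
    - [0,0,0]
    - [0,0,0]
    - [0,0,0]
    - [0,0,0]
  grip: [0.4,0.4,0.4,0.4,0.4]

```text
time: 40.1
ee_pos: [0.5579, 0.0428, 0.0802]
tcp_rot: [-179.9, -0.0, -177.5]
wrist_force: [-0.2, -0.3, 0.1]
opening: 0.0343
grasp_force: 0.0
```

Request:
move_arm:
  offset:
    - [0,0,-3]
    - [0,0,-3]
    - [0,0,-3]
    - [0,0,0]
    - [0,0,0]
  twist:
    - [0,0,0]
    - [0,0,0]
    - [0,0,0]
    - [0,0,0]
    - [0,0,0]
  grip: [0.6,1,1,1,1]

```text
time: 40.6
ee_pos: [0.5589, 0.043, 0.1717]
tcp_rot: [-179.9, 0.2, -177.5]
wrist_force: [-0.4, 0.5, -0.2]
opening: 0.0855
grasp_force: 0.0
```

```bash
python3 -c "
from h import *
plan([(.4495,-.0425,.17,182.9)],1,step=3.8)
"
```

```text
now [0.5589 0.043  0.1717] [-179.9    0.2 -177.5] t 40.6 F [-0.4  0.5 -0.2] open 0.0855 0.0 tiltfix xy [-0.001  0.004 -0.   ]
{"offset": [[2.8, -2.0, 0.0], [2.9, -2.0, 0.1], [2.8, -2.0, 0.0], [2.8, -2.1, 0.1]], "twist": [[0, 0, 0.0], [0, 0, 0.0], [0, 0, 0.0], [0, 0, -0.01]], "grip": [1, 1, 1, 1]}
end [ 0.4496 -0.0429  0.1697] 183.09
```

Request:
move_arm:
  offset:
    - [2.8,-2.0,0.0]
    - [2.9,-2.0,0.1]
    - [2.8,-2.0,0.0]
    - [2.8,-2.1,0.1]
    - [0,0,0]
  twist:
    - [0,0,0]
    - [0,0,0]
    - [0,0,0]
    - [0,0,-0.01]
    - [0,0,0]
  grip: [1,1,1,1,1]

```text
time: 41.1
ee_pos: [0.4463, -0.0445, 0.1675]
tcp_rot: [-179.9, -0.0, -177.0]
wrist_force: [0.4, 0.0, -0.8]
opening: 0.0852
grasp_force: 0.0
```

Request:
move_arm:
  offset:
    - [0,0,0]
  twist:
    - [0,0,0]
  grip: [1]

```text
time: 41.2
ee_pos: [0.4487, -0.0432, 0.1678]
tcp_rot: [-179.9, 0.1, -177.0]
wrist_force: [0.4, -0.2, 0.7]
opening: 0.0851
grasp_force: 0.0
```

```bash
python3 -c "
from h import *
o=bot.get_obs();p=viewer.camera('wrist');W=cloud(p,o);save(p,'w17',1.3)
w=W.reshape(-1,3);hsv=cv2.cvtColor(p['color'],cv2.COLOR_RGB2HSV).reshape(-1,3)
bl=(hsv[:,2]<60)&(w[:,2]>.074)&(w[:,2]<.086)&(w[:,0]>.4)&(w[:,0]<.54)&(abs(w[:,1]+.04)<.03)
r=cv2.minAreaRect(w[bl,:2].astype(np.float32));print('block',bl.sum(),r,np.median(w[bl,2]))
s=viewer.camera('scene');save(s,'scene3',1.5)
plan([(.4495,-.0425,.068,182.9,2.5)],1)
"
```

```text
block 2406 ((0.46556606888771057, -0.04162568226456642), (0.060290563851594925, 0.03088819794356823), 1.7973002195358276) 0.08011750495924537
now [ 0.4494 -0.0426  0.1677] [-1.799e+02  1.000e-01 -1.769e+02] t 41.3 F [ 0.4 -0.   0.7] open 0.0857 0.0 tiltfix xy [-0.001  0.001 -0.   ]
{"offset": [[0.0, 0.0, 2.5], [0.0, 0.0, 2.5], [0.0, 0.0, 2.5], [0.0, 0.0, 2.5]], "twist": [[0, 0, 0.0], [0, 0, 0.0], [0, 0, 0.0], [0, 0, 0.0]], "grip": [1, 1, 1, 1]}
end [ 0.4494 -0.0426  0.0677] 183.1
```

View pics/scene3.png

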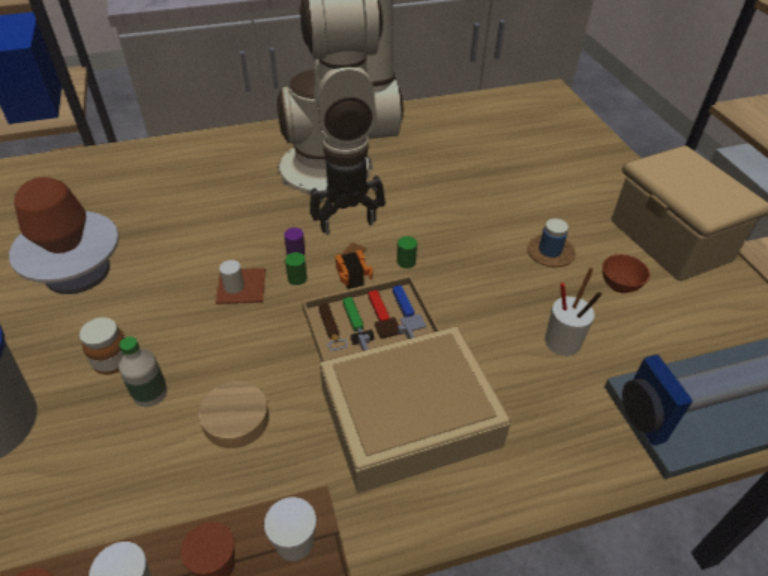

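Request:
move_arm:
  offset:
    - [0,0,2.5]
    - [0,0,2.5]
    - [0,0,2.5]
    - [0,0,2.5]
    - [0,0,0]
  twist:
    - [0,0,0]
    - [0,0,0]
    - [0,0,0]
    - [0,0,0]
    - [0,0,0]
  grip: [1,1,1,1,1]

```text
time: 41.8
ee_pos: [0.4477, -0.0422, 0.0647]
tcp_rot: [-180.0, -0.3, -176.8]
wrist_force: [-0.1, -0.1, 0.6]
opening: 0.0854
grasp_force: 0.0
```

Request:
move_arm:
  offset:
    - [0,0,0]
    - [0,0,0]
    - [0,0,0]
    - [0,0,0]
    - [0,0,0]
  twist:
    - [0,0,0]
    - [0,0,0]
    - [0,0,0]
    - [0,0,0]
    - [0,0,0]
  grip: [0,0,0,0,0]
  force: 40

```text
time: 42.3
ee_pos: [0.4504, -0.0427, 0.0701]
tcp_rot: [-180.0, 0.3, -176.9]
wrist_force: [-0.4, 3.6, 7.4]
opening: 0.0315
grasp_force: 41.0
```

Request:
move_arm:
  offset:
    - [-0.3,0,0]
    - [-0.7,0,0]
    - [-1,0,0]
    - [-1,0,0]
    - [-1,0,0]
  twist:
    - [0,0,0]
    - [0,0,0]
    - [0,0,0]
    - [0,0,0]
    - [0,0,0]
  grip: [0,0,0,0,0]

```text
time: 42.8
ee_pos: [0.4904, -0.0408, 0.0701]
tcp_rot: [-179.9, 0.2, -176.9]
wrist_force: [-2.8, 1.1, 8.3]
opening: 0.0317
grasp_force: 41.0
```

Request:
move_arm:
  offset:
    - [-1,0,0]
    - [-1,0,0]
    - [-1,0,0]
    - [-1,0,0]
    - [-1,0,0]
  twist:
    - [0,0,0]
    - [0,0,0]
    - [0,0,0]
    - [0,0,0]
    - [0,0,0]
  grip: [0,0,0,0,0]

```text
time: 43.3
ee_pos: [0.5403, -0.0384, 0.0701]
tcp_rot: [-179.9, 0.2, -177.0]
wrist_force: [-2.5, -1.8, 7.8]
opening: 0.0315
grasp_force: 40.7
```

Request:
move_arm:
  offset:
    - [-1,0,0]
    - [-1,0,0]
    - [-1,0,0]
    - [-1,0,0]
    - [-1,0,0]
  twist:
    - [0,0,0]
    - [0,0,0]
    - [0,0,0]
    - [0,0,0]
    - [0,0,0]
  grip: [0,0,0,0,0]

```text
time: 43.8
ee_pos: [0.5901, -0.036, 0.0701]
tcp_rot: [-179.9, 0.2, -177.0]
wrist_force: [-2.3, -3.0, 6.9]
opening: 0.0315
grasp_force: 40.6
```

Request:
move_arm:
  offset:
    - [-1,0,0]
    - [-1,0,0]
    - [-1,0,0]
    - [-0.6,0,0]
    - [-0.4,0,0]
  twist:
    - [0,0,0]
    - [0,0,0]
    - [0,0,0]
    - [0,0,0]
    - [0,0,0]
  grip: [0,0,0,0,0]

```text
time: 44.3
ee_pos: [0.6301, -0.0341, 0.0702]
tcp_rot: [-179.9, 0.2, -177.0]
wrist_force: [-2.3, -5.0, 6.1]
opening: 0.0314
grasp_force: 40.4
```

Request:
move_arm:
  offset:
    - [-0.3,0,0]
    - [-0.2,0,0]
    - [0,0,0]
  twist:
    - [0,0,0]
    - [0,0,0]
    - [0,0,0]
  grip: [0,0,0]

```text
time: 44.6
ee_pos: [0.6349, -0.0339, 0.0701]
tcp_rot: [-179.9, 0.2, -177.0]
wrist_force: [-0.9, -3.8, 5.5]
opening: 0.0317
grasp_force: 40.3
```

Request:
move_arm:
  offset:
    - [-0.1,0,0]
    - [-0.1,0,0]
    - [0,0,0]
  twist:
    - [0,0,0]
    - [0,0,0]
    - [0,0,0]
  grip: [0,0,0]

```text
time: 44.9
ee_pos: [0.6349, -0.0339, 0.0701]
tcp_rot: [-179.9, -0.0, -177.0]
wrist_force: [-13.4, -4.5, 11.2]
opening: 0.0316
grasp_force: 40.7
```

At the stop (13 N). Release, then retreat upward and check.

Request:
move_arm:
  offset:
    - [0,0,0]
    - [0,0,0]
    - [0,0,0]
    - [0,0,0]
    - [0,0,0]
  twist:
    - [0,0,0]
    - [0,0,0]
    - [0,0,0]
    - [0,0,0]
    - [0,0,0]
  grip: [1,1,1,1,1]

```text
time: 45.4
ee_pos: [0.6363, -0.0328, 0.0688]
tcp_rot: [-179.9, 0.1, -176.9]
wrist_force: [0.5, -0.2, -1.3]
opening: 0.0856
grasp_force: 0.0
```

Request:
move_arm:
  offset:
    - [0,0,-2]
    - [0,0,-3]
    - [0,0,-4]
    - [0.5,0,-4]
    - [0,0,0]
  twist:
    - [0,0,0]
    - [0,0,0]
    - [0,0,0]
    - [0,0,0]
    - [0,0,0]
  grip: [1,1,1,1,1]

```text
time: 45.9
ee_pos: [0.6324, -0.0331, 0.2052]
tcp_rot: [-179.9, 0.6, -176.9]
wrist_force: [0.1, -0.4, 0.6]
opening: 0.0852
grasp_force: 0.0
```

Request:
move_arm:
  offset:
    - [4,0,0]
    - [0,0,0]
    - [0,0,0]
  twist:
    - [0,0,0]
    - [0,0,0]
    - [0,0,0]
  grip: [1,1,1]

```text
time: 46.2
ee_pos: [0.5906, -0.0352, 0.1985]
tcp_rot: [-179.9, 0.1, -176.9]
wrist_force: [-0.4, -0.1, 1.7]
opening: 0.0856
grasp_force: 0.0
```

```bash
python3 -c "
from h import *
o=bot.get_obs();print(o['ee_pos'],o['time'],o['wrist_force'])
p=viewer.camera('wrist');W=cloud(p,o);save(p,'w18',1.3)
w=W.reshape(-1,3);hsv=cv2.cvtColor(p['color'],cv2.COLOR_RGB2HSV).reshape(-1,3)
og=(hsv[:,0]>3)&(hsv[:,0]<16)&(hsv[:,1]>170)&(hsv[:,2]>120)&(w[:,2]>.06)&(w[:,2]<.1)
print('orange',og.sum(),cv2.minAreaRect(w[og,:2].astype(np.float32)))
bl=(hsv[:,2]<60)&(w[:,2]>.074)&(w[:,2]<.086)&(w[:,0]>.6)&(w[:,0]<.72)&(abs(w[:,1]+.033)<.03)
print('block',bl.sum(),cv2.minAreaRect(w[bl,:2].astype(np.float32)))
for n,c,z in (('scene',(.398,-.289),.068),('side',(.4757,.429),.081),('scene',(.4757,.429),.081)):
  W=cloud(viewer.camera(n)).reshape(-1,3);m=(np.hypot(W[:,0]-c[0],W[:,1]-c[1])<.05)&(abs(W[:,2]-z)<.01);print(cv2.minAreaRect(W[m,:2].astype(np.float32)))
"
```

```text
[ 0.59059467 -0.03516295  0.19851334] 46.2 [-0.38840151 -0.1303347   1.7311678 ]
orange 340 ((0.6585434079170227, -0.031569406390190125), (0.07362627983093262, 0.05983388051390648), 2.7869293689727783)
block 1697 ((0.650143027305603, -0.0325729139149189), (0.06097928434610367, 0.030645785853266716), 3.3742482662200928)
((0.4006864130496979, -0.29189467430114746), (0.0434357225894928, 0.04330679401755333), 29.698102951049805)
((0.4751218557357788, 0.4295460879802704), (0.04823019355535507, 0.04886113107204437), 12.841939926147461)
((0.4817647635936737, 0.4227595627307892), (0.04704419523477554, 0.05327656492590904), 73.08319091796875)
```

View pics/w18.png

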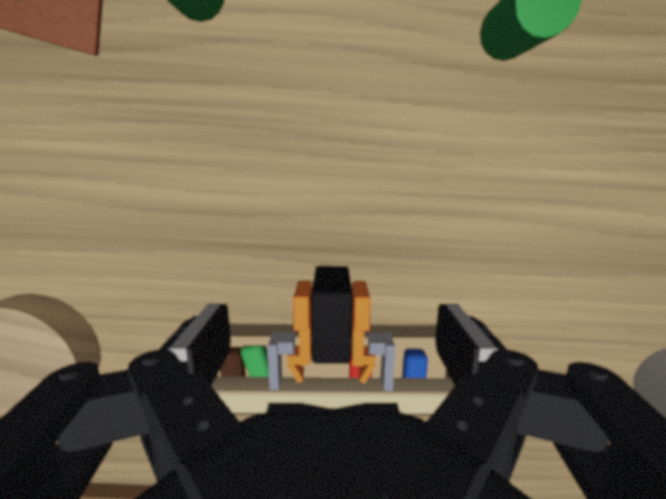

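```bash
python3 -c "
from workcell import bot
print(bot.job_done())"
```

```text
the job is handed in; nothing more can be done
None
```

I handed the job in at about 46 s of the 210 s; the hand-in gave no pass or fail result. The jar stands on the mat and the prop on the tile, and all four tools lie in the tray. The tray is back where it started, with both buttons sprung out. I judged the latch by the camera view and a 13 N push against the stop, not by a pull test.

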